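# Change the sample carriers in the three-bay reader

## Robot

A 6-joint arm with a two-finger parallel gripper is mounted at the origin on a cart in front of the work surface, level with it; the furniture and walls round the work are solid. World frame = base frame: x ahead of the robot, y to its left, z up, the work surface at z = 0. Lengths are in m, angles in rad, forces in N, time in s.
With the tool pointing down it reaches from about 0.325 to 0.9 m from the base axis. Payload 6.1 kg.
Tool frame: the origin (TCP) lies at the very end of the fingers, on their centre line; the grasp point (between the pads) lies 19 mm behind it; z points along the fingers, y is the line along which they close (so a half turn about z gives the same grasp; the last joint's range is limited). The gripper opens to 87 mm and grips with 3 to 60 N. Pads are 19 mm wide; open, the fingers measure 117 mm over their backs; the gripper's body (75 mm by 190 mm) begins 51 mm behind the grasp point.
Start: joints at [-1.283, 0.22, 1.526, -0, 1.395, -0.126], TCP at [0.251, -0.572, 0.223] pointing down, gripper open.
Joint ranges: [-2.98, 2.98], [-0.91, 2.08], [0.09, 2.57], [-1.24, 4.39], [0.2, 2.65], [-2.68, 2.68]. Speed limits (rad/s): [2.57, 2.57, 3.01, 3.14, 3.14, 3.14].

## Interface

Orientations are given as a 3x3 rotation matrix whose columns are the frame's x, y, z axes.
In Python, from bench import * gives the robot as it stands. The module is installed in compiled form; this text tells all that it offers.
- The arm moves only by the tool servo_tool, never from a script. Its argument "targets" is a list of rows, each a list of 6 numbers: the shift along the tool's x, y, z each as a share of 0.1 m, from -1 to 1, then the turn, a rotation vector about the tool's x, y, z each as a share of 90 degrees, from -1 to 1. In form: [[tx, ty, tz, wx, wy, wz], ...]. A call has 1 to 12 rows; each row is the pose to reach, as a shift and turn from the pose commanded when the call began, along the tool's axes at that moment; what a row does not reach only later rows make up. A row lasts 1/12 s, in which the tool goes at most 41.7 mm and 7.16 degrees, less where a joint would pass 70% of its speed; a pose out of reach is approached as far as the arm can. A call with a number of a shift or a turn outside -1 to 1 is refused whole. A call with a gripper value outside its range is refused whole. "claw" is the finger opening in mm, from 0 to 87, set as the call begins (left out, the last holds). The fingers move at their own pace and stop on an object; "force" is the grip in N (left out, the last holds). Time passes only in rows, so rows that repeat a pose let the fingers close. It gives the time, the measured TCP pose, the force and the opening at its end, in the units of the state.
- sense(): the state, without advancing time (a new reading comes with each control period).
- capture(name): name is "scene" or "side" or "wrist"; returns the picture (480x640x3 uint8, blue, green, red); there is no depth.
- camera_params(name): a dict with "vfov" (degrees; the focal length in pixels is half the picture's height over the tangent of half this angle, whatever the lens; pixels are square), "cx", "cy" (the principal point, pixels), "world_from_camera" (4x4, takes a point from camera to world coordinates); the wrist camera has in their place "T_tool_cam" (4x4, takes a point from camera to tool coordinates, whose origin is the TCP and whose axes are the flange's). Camera axes: x right, y up, looking along -z (the intrinsics and any distortion apply to the point x, -y, -z); pixel columns grow to the right and rows downward; lengths in m; the calibration is good to about 2 mm. A picture is of the moment at which its call begins: read the wrist's pose just before it. camera_params takes no time and is no camera call.
- hand_in(): hands the job in, once; it reports no verdict.
Trained networks look in the newest picture that a camera, given by its name, has taken for a name from the list of things; names that differ only in an ending like _2 or _b are one class to them, and where a whole thing is asked for, a point or a joint stands for the part that bears it (a point fixed in the world has none). Each returns a list of dicts, best first, with "conf" (0 to 1); they miss things now and then, are a little off and sometimes report something else, mostly with a low value. They report only what shows in the picture. A call takes as long as a camera call.
- regions_of(camera, label): "mask" (480x640 bool, what is visible of it) and "position" ([column, row] in pixels, amid what is visible of it).
The state is a dict: "clock": time; "q": joint angles; "joint_velocities": joint speeds; "joint_efforts": joint torques, N m; "tool_pos": TCP position; "ee_rot": TCP orientation; "wrist_force": force on the tool from outside, world axes, zero at the start; "torque": the same for the moment, N m; "gripper_width": opening from 0.0 (shut) to 1.0 (fully open).
Only numpy, scipy, OpenCV 4.12 (cv2) and the standard library are available. Lean on these libraries where they do the work, as an engineer would, in place of code of your own. Each camera call takes 0.05 s, during which the arm holds its last target. There are 200 camera calls.

## Task

The reader's batch is finished: throw its lever from the lock notch to the load notch, pull out the measured carriers and lay them flat in the white tray. Then push every new carrier from the black mat, nose first, through the sprung flap of a free bay until its front plate is flush against the reader's face, and throw the lever back into the lock notch to secure them. Do not shove or knock over the bottles, the beaker and the pot standing around.

Things in the scene. Friction and masses are not known exactly. Their poses are not given: they have to be found in the camera images.
- new1: new sample carrier on the black mat (may be absent), 148 mm long, 130 g: thin-walled aluminium body 38 wide x 28 high with three round cells on top and a narrower nose (30 x 20, last 10 mm); steel front plate 52 wide x 44 high x 4 thick; behind it an upright solid grip fin. Origin on the underside, mid-width, at the shoulder (inner face of the front plate); x to the nose, 98 mm ahead; z up
- new2: new carrier on the mat (may be absent), like new1. All carriers: the grip fin is flat-sided, 12 mm thick across y, from x = -4 to -50 mm, from 12 to 48 mm above the underside; pinch it across y, best 30 mm behind the origin and 34 mm up; it balances 8 mm ahead of the origin. The shoulder meets the reader's face when the carrier is home
- new3: new carrier on the mat (may be absent), like new1. The mat is 2 mm thick; at the start the fins point roughly to the robot
- done1: measured carrier, at the start fully home in bay 1, shaped and framed like new1 (may be absent)
- done2: measured carrier, at the start fully home in bay 2, shaped and framed like new1 (may be absent)
- done3: measured carrier, at the start fully home in bay 3, shaped and framed like new1 (may be absent)
- reader: three-bay sample reader, 236 wide x 128 deep x 72 high, fixed. Origin on the bench under the middle of its face; x points into it (the way carriers go in), y to its left, z up. A steel locking bar runs along the top of the face, 60 to 75 mm up, up to 13 mm in front of it; three fingers hang from it down to 38 mm. Lever at load: they hang clear between the bays
- bay1 (a point): left bay: centre of the mouth's floor edge in the plane of the reader's face, axes as the reader's. A carrier is home when its origin is here. Floor 8 mm above the bench; mouth 38 high, flared from about 50 wide at the face to 42 wide 15 mm in; bays 72 mm apart
- bay2 (a point): middle bay: centre of the mouth's floor edge in the plane of the reader's face, axes as the reader's. A carrier is home when its origin is here. Like bay1. Lever at lock: a finger of the bar stands 3 to 4 mm in front of the left edge of each front plate, holds the carrier in and partly bars the mouth; a carrier not fully home stops the bar and so the lever
- bay3 (a point): right bay: centre of the mouth's floor edge in the plane of the reader's face, axes as the reader's. A carrier is home when its origin is here. Like bay1. Lever at lock: a finger of the bar stands 3 to 4 mm in front of the left edge of each front plate, holds the carrier in and partly bars the mouth; a carrier not fully home stops the bar and so the lever
- flap1 (a joint): sprung dust flap of bay 1, 18 mm inside the mouth, hinged along its top: 0 rad shut, up to 1.5 swung inward. It shuts by itself; the nose pushes it open (about 1 to 2 N) and it then lies on the carrier at about 1.3
- flap2 (a joint): sprung dust flap of bay 2, 18 mm inside the mouth, hinged along its top: 0 rad shut, up to 1.5 swung inward. It shuts by itself; the nose pushes it open (about 1 to 2 N) and it then lies on the carrier at about 1.3
- flap3 (a joint): sprung dust flap of bay 3, 18 mm inside the mouth, hinged along its top: 0 rad shut, up to 1.5 swung inward. It shuts by itself; the nose pushes it open (about 1 to 2 N) and it then lies on the carrier at about 1.3
- lever (a joint): lever on top of the reader, upright pivot 26 mm behind the face in the middle; its arm points away from the face. 0 rad straight back, positive to the left, stops at +-0.56. Two detent notches: lock at +0.5 (mark: closed padlock), load at -0.5 (open padlock); a sprung ball must be driven out of its slot (about 8 N at the grip) and drops into the other within 0.08 rad of it
- lever_grip (a point): middle of the black upright handle at the lever's end (23 mm thick, standing from 94 to 133 mm above the bench; this point 113 mm up), 66 mm from the pivot
- tray: low white open tray for measured carriers, fixed: 138 (x) x 200 (y) x 20 mm high, walls 4 mm, floor 4 mm thick; origin under its centre. Two carriers fit flat side by side along its y
- amber: amber glass bottle with black cap, 58 mm across x 118 high, origin at its foot; bystander
- beaker: small glass beaker, 52 mm across x 68 high, origin at its foot; bystander
- pot: white sample pot, 54 mm across x 68 high, origin at its foot; bystander
- dropper: small brown dropper bottle, 36 mm across x 101 high, origin at its foot; bystander

How it is judged:
On the way, in this order (a step that is already met when the one before it is completed fails the run):
1. the lever is in the load notch (value of joint lever below -0.42 rad), for 0.2 s.
2. every measured carrier lies flat in the tray and every new carrier is home in a bay (x of done1 in the frame of tray between -0.064 and 0.064 m and y of done1 in the frame of tray between -0.096 and 0.096 m and z of each of done1, done2, done3 in the frame of tray below 0.009 m and angle between each of done1, done2, done3's own z axis and vertical below 0.1 rad and x of done2 in the frame of tray between -0.064 and 0.064 m and y of done2 in the frame of tray between -0.096 and 0.096 m and x of done3 in the frame of tray between -0.064 and 0.064 m and y of done3 in the frame of tray between -0.096 and 0.096 m and (distance between new1 and bay1 below 0.006 m or distance between new1 and bay2 below 0.006 m or distance between new1 and bay3 below 0.006 m) and (distance between new2 and bay1 below 0.006 m or distance between new2 and bay2 below 0.006 m or distance between new2 and bay3 below 0.006 m) and (distance between new3 and bay1 below 0.006 m or distance between new3 and bay2 below 0.006 m or distance between new3 and bay3 below 0.006 m)), for 0.3 s.
At the end, for the whole second after the job is handed in: every measured carrier lies flat in the tray (within 9 mm of its underside height, tilt under 0.1 rad), every new carrier is home (its origin within 6 mm of a bay's point), all at rest, and the lever stands in the lock notch (above 0.43 rad) (all of step 2 and linear speed of each of new1, new2, new3, done1, done2, done3 below 0.02 m/s and value of joint lever above 0.43 rad); the robot touches nothing.
It fails at once if the amber bottle is shoved more than 5 cm or knocked over (distance of amber from where it was at the start of the episode above 0.05 m or angle between amber's own z axis and vertical above 0.6 rad).
It fails at once if the beaker is shoved more than 5 cm or knocked over (distance of beaker from where it was at the start of the episode above 0.05 m or angle between beaker's own z axis and vertical above 0.6 rad).
It fails at once if the sample pot is shoved more than 5 cm or knocked over (distance of pot from where it was at the start of the episode above 0.05 m or angle between pot's own z axis and vertical above 0.6 rad).
It fails at once if the dropper bottle is shoved more than 5 cm or knocked over (distance of dropper from where it was at the start of the episode above 0.05 m or angle between dropper's own z axis and vertical above 0.6 rad).
Of done1, done2, done3 only 1 to 2 are there at a start; the rules pass over those that are not, and their reading is None.
Of new1, new2, new3 only 2 to 3 are there at a start; the rules pass over those that are not, and their reading is None.
At some moment in a run one of new1, new2, new3 may be knocked a few centimetres aside while the robot is not near it.
Once in a run the grip may slacken for a moment while it holds something.
It also fails if it takes over 208 s, if anything falls off the work surface, if the arm or the gripper's body presses on something with over 40 N, if the wrist force passes 120 N, or if a joint passes its speed limit or range.

## Working session

There is one attempt and no reset: what is moved stays moved. The work goes in short steps, Python scripts to look and compute and a tool call to move; the robot and the scene stay as the last step left them, time stands still between calls to the robot, and variables do not carry over. Pictures are saved under pics/ and viewed, on a budget of 14 in all, crops included, one or two more only if the job needs it, and the job is handed in when it is done.

Besides the shell and the picture viewer there is one more tool, called after ">>>" as name([rows], argument=value, ...), one row to a line, values as JSON. servo_tool: Moves the arm, as the interface text tells. Shift numbers are shares of 0.1 m and turn numbers shares of 90 degrees, none past 1 either way. Its arguments: {"type":"object","properties":{"targets":{"type":"array","items":{"type":"array","items":{"type":"number","minimum":-1,"maximum":1}}},"claw":{"type":"number"},"force":{"type":"number"}},"required":["targets"]}

```bash
mkdir -p pics
python3 - <<'E'
from bench import *
import cv2,numpy as np
s=sense();print(s)
for n in("scene","side"):
    im=capture(n);cv2.imwrite(f"pics/{n}0.png",im);print(n,camera_params(n))
print(camera_params("wrist"))
E
```

```text
{'clock': 0.0, 'q': array([-1.28311369e+00,  2.21231270e-01,  1.52760429e+00,  5.75029625e-07,
        1.39470234e+00, -1.26114693e-01]), 'joint_velocities': array([ 0.00076789, -0.00176768,  0.00104741,  0.00014086, -0.00145212,
        0.00204976]), 'joint_efforts': array([ 7.45863258e-05, -4.94613218e+01, -3.87371135e+01,  6.97628804e-02,
        5.69925481e-02, -1.35374639e-04]), 'tool_pos': array([ 0.2511168 , -0.57165688,  0.22143768]), 'ee_rot': array([[ 9.15600670e-01,  4.02088434e-01, -5.51383272e-04],
       [ 4.02088737e-01, -9.15598803e-01,  1.86546410e-03],
       [ 2.45235673e-04, -1.92972518e-03, -9.99998108e-01]]), 'wrist_force': array([ 1.21358345, -0.30654627, -0.30177111]), 'torque': array([-0.02026381, -0.04172275, -0.01759927]), 'gripper_width': 0.9999838211731511}
scene {'vfov': 47.99614512741506, 'cx': 316.88133330002825, 'cy': 251.7649868191883, 'world_from_camera': array([[ 0.67755859,  0.45082797, -0.58109251, -0.2931663 ],
       [-0.73534903,  0.42952089, -0.52418852, -0.81845619],
       [ 0.01327252,  0.78247425,  0.62254147,  1.03984097],
       [ 0.        ,  0.        ,  0.        ,  1.        ]])}
side {'vfov': 43.82814936413605, 'cx': 316.2073672765835, 'cy': 236.3434955366044, 'world_from_camera': array([[-0.8259052 ,  0.36661603, -0.42833782, -0.1820056 ],
       [-0.56359238, -0.51577898,  0.64524079,  1.14453596],
       [ 0.01562798,  0.77431565,  0.63260654,  1.25554975],
       [ 0.        ,  0.        ,  0.        ,  1.        ]])}
{'vfov': 63.03450099876578, 'cx': 321.2024230725513, 'cy': 244.08473777816633, 'T_tool_cam': array([[ 2.48984285e-04,  9.63604395e-01,  2.67332205e-01,
         7.38101938e-02],
       [ 9.99999921e-01, -1.57176610e-04, -3.64820219e-04,
        -1.04817752e-03],
       [-3.09523997e-04,  2.67332275e-01, -9.63604358e-01,
        -1.62020896e-01],
       [ 0.00000000e+00,  0.00000000e+00,  0.00000000e+00,
         1.00000000e+00]])}
```

View pics/scene0.png

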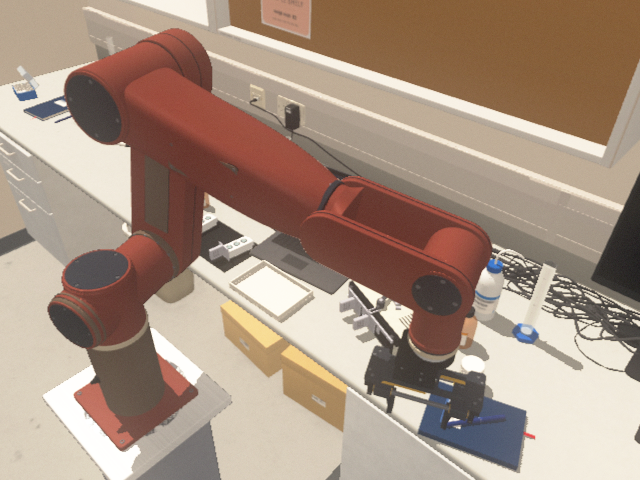

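View pics/side0.png

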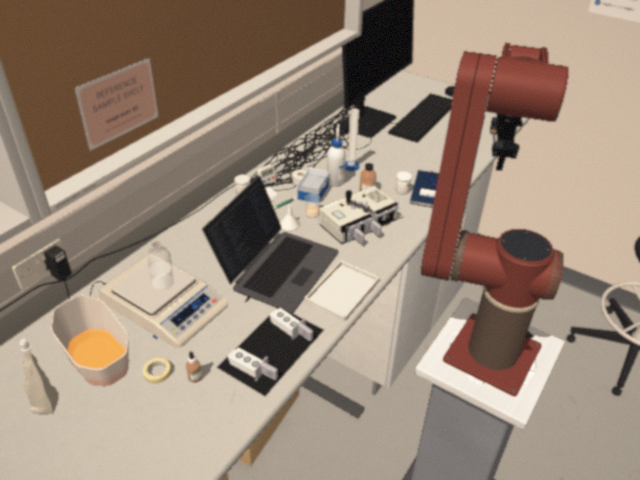

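The side view shows the reader near (360,210) with two carriers, the tray at (340,288), and the mat with two new carriers at (250,362) and (290,322). The arm hides the reader in the scene view.

```bash
cat > h.py <<'E'
from bench import *
import cv2,numpy as np
def cam(n,s=None):
    p=camera_params(n); f=240/np.tan(np.radians(p['vfov']/2))
    if n=='wrist':
        s=s or sense(); T=np.eye(4);T[:3,:3]=s['ee_rot'];T[:3,3]=s['tool_pos'];W=T@p['T_tool_cam']
    else: W=p['world_from_camera']
    return f,p['cx'],p['cy'],W
def ray(c,uv,z):
    f,cx,cy,W=c;u,v=uv
    d=W[:3,:3]@np.array([(u-cx)/f,-(v-cy)/f,-1]);o=W[:3,3]
    return o+d*(z-o[2])/d[2]
def proj(c,P):
    f,cx,cy,W=c;q=np.linalg.inv(W)@np.append(P,1);return np.array([cx+f*q[0]/-q[2],cy-f*q[1]/-q[2]])
E
python3 - <<'E'
from h import *
for n in("side","scene"):
    capture(n);c=cam(n)
    for l,z in dict(new1=.03,done1=.05,reader=.05,lever_grip=.113,tray=.02,amber=.05,beaker=.03,pot=.03,dropper=.05).items():
        for r in regions_of(n,l):
            if r['conf']<.25:continue
            m=r['mask'].astype(np.uint8);pts=cv2.findNonZero(m)
            box=cv2.boxPoints(cv2.minAreaRect(pts)).round().astype(int).tolist()
            print(n,l,round(r['conf'],2),np.round(r['position']),m.sum(),ray(c,r['position'],z).round(3)[:2],box)
img=capture("side")
cv2.imwrite("pics/sA.png",cv2.resize(img[160:410,190:450],(780,750))[:,:][:600])
E
```

```text
side new1 0.72 [251. 361.] 822 [0.498 0.412] [[224, 360], [236, 341], [282, 369], [270, 388]]
side new1 0.63 [290. 324.] 740 [0.491 0.253] [[265, 325], [275, 305], [318, 327], [308, 346]]
side done1 0.69 [355. 233.] 194 [ 0.544 -0.173] [[346, 240], [349, 224], [366, 227], [363, 243]]
side done1 0.66 [378. 226.] 155 [ 0.501 -0.248] [[364, 229], [375, 219], [385, 229], [375, 240]]
side reader 0.63 [358. 211.] 2573 [ 0.595 -0.276] [[312, 206], [384, 174], [402, 216], [331, 248]]
side lever_grip 0.56 [353. 203.] 214 [ 0.592 -0.233] [[340, 198], [348, 188], [372, 209], [364, 218]]
side tray 0.91 [344. 289.] 2575 [0.448 0.039] [[302, 300], [345, 249], [381, 279], [338, 330]]
side amber 0.85 [365. 178.] 341 [ 0.677 -0.463] [[360, 163], [377, 163], [377, 189], [360, 189]]
side beaker 0.8 [312. 206.] 327 [ 0.751 -0.232] [[305, 194], [319, 194], [319, 217], [305, 217]]
side pot 0.75 [406. 182.] 312 [ 0.557 -0.557] [[396, 172], [411, 172], [411, 194], [396, 194]]
side dropper 0.86 [194. 371.] 350 [0.585 0.53 ] [[183, 354], [198, 351], [204, 380], [189, 383]]
scene new1 0.95 [233. 249.] 608 [0.4
[... 728 characters left out ...]
 291], [290, 329]]
scene amber 0.59 [472. 328.] 454 [ 0.671 -0.477] [[457, 347], [468, 306], [481, 309], [469, 351]]
scene beaker 0.61 [469. 366.] 353 [ 0.576 -0.528] [[457, 357], [482, 353], [485, 371], [460, 374]]
scene pot 0.81 [470. 367.] 334 [ 0.576 -0.531] [[459, 355], [483, 355], [483, 372], [459, 372]]
scene pot 0.69 [381. 313.] 2281 [ 0.576 -0.266] [[328, 321], [351, 277], [417, 312], [395, 355]]
scene pot 0.43 [268. 291.] 2736 [0.43  0.011] [[226, 286], [251, 249], [314, 291], [289, 328]]
scene dropper 0.64 [471. 367.] 360 [ 0.562 -0.538] [[459, 355], [484, 355], [484, 373], [459, 373]]
scene dropper 0.53 [208. 202.] 69 [0.575 0.455] [[203, 194], [208, 194], [208, 207], [203, 207]]
```

View pics/sA.png

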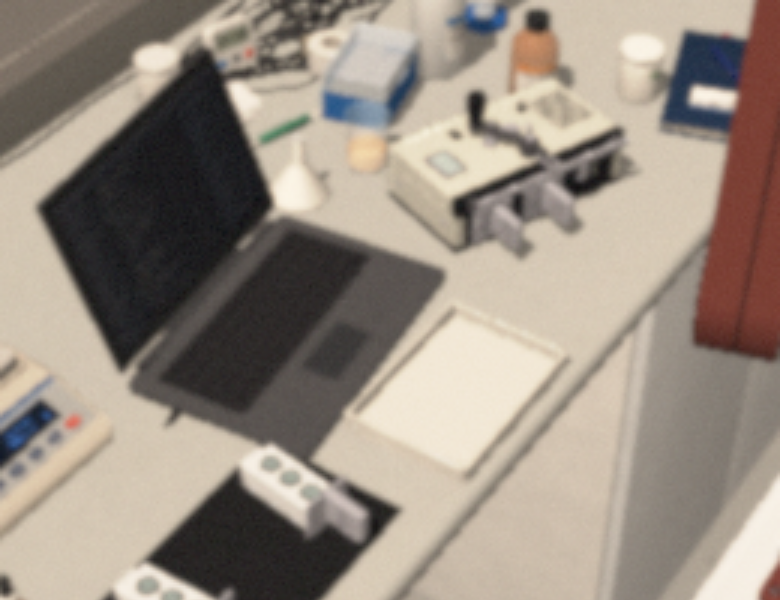

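```bash
cat >> h.py <<'E'
from scipy.spatial.transform import Rotation as Ro
def RY(yaw):
    c,s=np.cos(np.radians(yaw)),np.sin(np.radians(yaw));return np.array([[c,s,0],[s,-c,0],[0,0,-1]])
def plan(wps,step=None):
    """waypoints (x,y,z,yaw deg of tool x): prints shares per call, number of rows"""
    s=sense();p,R=s['tool_pos'].copy(),s['ee_rot'].copy()
    print('now',p.round(4),'yaw',round(np.degrees(np.arctan2(R[1,0],R[0,0])),1))
    for w in wps:
        for k in range(9):
            d=R.T@(np.array(w[:3])-p)*10; r=Ro.from_matrix(R.T@RY(w[3])).as_rotvec()/(np.pi/2)
            if k==0 or 1: n=max(1,np.ceil(max(abs(d).max()/1,abs(r).max()/.95)-.005))
            a=np.append(d,r)/n; a=a.round(3); a[abs(a)<.003]=0
            rows=int(np.ceil(max(np.linalg.norm(a[:3])*100/41.7,np.linalg.norm(a[3:])*90/7.16)))+1
            print(w if n==1 else '  ..',a.tolist(),'rows',rows)
            p=p+R@a[:3]*.1; R=R@Ro.from_rotvec(a[3:]*np.pi/2).as_matrix()
            if n==1:break
E
python3 -c "
from h import *
plan([(.55,-.25,.26,150)])"
```

```text
now [ 0.2513 -0.5722  0.2225] yaw 23.7
  .. [0.806, -0.35, -0.075, 0.0, 0.0, -0.281] rows 5
  .. [0.878, 0.028, -0.075, 0.0, 0.0, -0.281] rows 5
  .. [0.782, 0.401, -0.075, 0.0, 0.0, -0.28] rows 5
  .. [0.537, 0.695, -0.075, 0.0, 0.0, -0.281] rows 5
(0.55, -0.25, 0.26, 150) [0.189, 0.859, -0.075, 0.0, 0.0, -0.28] rows 5
```

>>> servo_tool([
  [0.8,-0.35,-0.08,0,0,-0.28],
  [0.8,-0.35,-0.08,0,0,-0.28],
  [0.8,-0.35,-0.08,0,0,-0.28],
  [0.8,-0.35,-0.08,0,0,-0.28],
  [0.8,-0.35,-0.08,0,0,-0.28],
])

```text
clock: 1.57
tool_pos: [0.3113, -0.5074, 0.2309]
ee_rot: [[0.654, 0.756, 0.0], [0.756, -0.654, -0.001], [-0.0, 0.0, -1.0]]
wrist_force: [-0.2, -0.1, -0.2]
gripper_width: 1.0
```

>>> servo_tool([
  [0.88,0.03,-0.08,0,0,-0.28],
  [0.88,0.03,-0.08,0,0,-0.28],
  [0.88,0.03,-0.08,0,0,-0.28],
  [0.88,0.03,-0.08,0,0,-0.28],
  [0.88,0.03,-0.08,0,0,-0.28],
])

```text
clock: 1.98
tool_pos: [0.371, -0.4434, 0.2387]
ee_rot: [[0.273, 0.962, 0.0], [0.962, -0.273, -0.0], [-0.0, 0.0, -1.0]]
wrist_force: [-0.6, -0.2, -0.5]
gripper_width: 1.0
```

>>> servo_tool([
  [0.78,0.4,-0.08,0,0,-0.28],
  [0.78,0.4,-0.08,0,0,-0.28],
  [0.78,0.4,-0.08,0,0,-0.28],
  [0.78,0.4,-0.08,0,0,-0.28],
  [0.78,0.4,-0.08,0,0,-0.28],
])

```text
clock: 2.4
tool_pos: [0.4306, -0.3796, 0.2465]
ee_rot: [[-0.161, 0.987, -0.0], [0.987, 0.161, -0.0], [-0.0, -0.0, -1.0]]
wrist_force: [-0.4, -0.2, -0.1]
gripper_width: 1.0
```

>>> servo_tool([
  [0.54,0.7,-0.08,0,0,-0.28],
  [0.54,0.7,-0.08,0,0,-0.28],
  [0.54,0.7,-0.08,0,0,-0.28],
  [0.54,0.7,-0.08,0,0,-0.28],
  [0.54,0.7,-0.08,0,0,-0.28],
])

```text
clock: 2.82
tool_pos: [0.4908, -0.3153, 0.2544]
ee_rot: [[-0.564, 0.826, -0.0], [0.826, 0.564, -0.0], [0.0, -0.0, -1.0]]
wrist_force: [0.0, -0.8, -0.0]
gripper_width: 0.996
```

>>> servo_tool([
  [0.19,0.86,-0.08,0,0,-0.28],
  [0.19,0.86,-0.08,0,0,-0.28],
  [0.19,0.86,-0.08,0,0,-0.28],
  [0.19,0.86,-0.08,0,0,-0.28],
  [0.19,0.86,-0.08,0,0,-0.28],
  [0.19,0.86,-0.08,0,0,-0.28],
])

```text
clock: 3.32
tool_pos: [0.5503, -0.2516, 0.2622]
ee_rot: [[-0.86, 0.511, -0.001], [0.511, 0.86, 0.0], [0.001, -0.0, -1.0]]
wrist_force: [-0.8, 0.1, 0.6]
gripper_width: 1.002
```

Run:
```python
from h import *
s=sense();print(s['clock'],s['tool_pos'],s['q'])
im=capture("wrist");cv2.imwrite("pics/w1.png",im);c=cam("wrist",s)
for l,z in dict(done1=.05,reader=.075,lever_grip=.133,lever=.1).items():
    for r in regions_of("wrist",l):
        if r['conf']<.25:continue
        m=r['mask'].astype(np.uint8);pts=cv2.findNonZero(m)
        box=cv2.boxPoints(cv2.minAreaRect(pts)).round().astype(int).tolist()
        print(l,round(r['conf'],2),np.round(r['position']),m.sum(),ray(c,r['position'],z).round(3)[:2],box)
```

```text
3.3167 [ 0.55031109 -0.25155513  0.26222579] [-5.58896320e-01  1.50510851e-01  1.53204970e+00 -2.22680158e-04
  1.45959148e+00 -1.59341292e+00]
done1 0.9 [302. 180.] 807 [ 0.514 -0.249] [[270, 156], [322, 148], [331, 202], [279, 210]]
done1 0.51 [322. 254.] 29608 [ 0.586 -0.271] [[177, 214], [429, 169], [455, 313], [202, 357]]
reader 0.67 [324. 255.] 29229 [ 0.582 -0.266] [[178, 215], [429, 170], [455, 313], [203, 358]]
lever_grip 0.86 [336. 272.] 2013 [ 0.583 -0.256] [[286, 230], [309, 214], [378, 314], [355, 330]]
lever 0.83 [338. 276.] 2076 [ 0.597 -0.261] [[286, 230], [309, 214], [377, 314], [354, 330]]
```

View pics/w1.png

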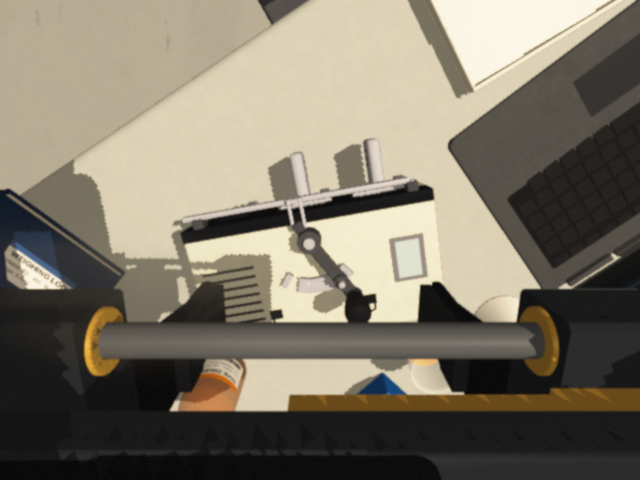

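The picture shows the reader's face with fins at (298,172) and (373,160). Its right bay is empty. The lever pivot is at (309,240) and the grip at (358,305), so the lever is at lock.

Run:
```python
from h import *
c=cam("wrist")
def show(n,a,z):
    print(n,[ray(c,p,z)[:2].round(4).tolist() for p in a])
P=dict(edge=([(184,243),(435,200)],.072),black=([(181,236),(432,188)],.072),bar=([(184,219),(410,180)],.075),pivot=([(309,240)],.095),grip=([(358,303)],.133),finb=([(301,195),(295,154)],.056),fina=([(377,182),(371,141)],.056))
for n,(a,z) in P.items():
    q=np.array([ray(c,p,z)[:2] for p in a]);print(n,q.round(4).tolist(), np.degrees(np.arctan2(*(q[-1]-q[0])[::-1])).round(1) if len(q)>1 else '')
g=ray(c,(358,303),.133)[:2];p=ray(c,(309,240),.095)[:2];d=g-p;print(np.hypot(*d),np.degrees(np.arctan2(d[1],d[0])))
```

```text
edge [[0.506, -0.3726], [0.5884, -0.1528]] 69.5
black [[0.4991, -0.371], [0.5773, -0.1503]] 70.5
bar [[0.4874, -0.3579], [0.5603, -0.1645]] 69.4
pivot [[0.5579, -0.2667]] 
grip [[0.6149, -0.2535]] 
finb [[0.5246, -0.257], [0.4895, -0.2421]] 157.1
fina [[0.5502, -0.1893], [0.5147, -0.1764]] 160.0
0.05856397411407635 13.061198735872868
```

```bash
cat >> h.py <<'E'
YAW=-20.2; ux=np.array([np.cos(np.radians(YAW)),np.sin(np.radians(YAW))]); uy=np.array([-ux[1],ux[0]])
O=.594*ux-.058*uy
def rd(x,y,z,yaw=180+YAW): # reader frame -> waypoint
    p=O+x*ux+y*uy; return (round(p[0],4),round(p[1],4),z,yaw)
E
python3 -c "
from h import *
plan([rd(.084,.032,.17),rd(.084,.032,.102)])"
```

```text
now [ 0.5504 -0.2513  0.2625] yaw 149.5
(np.float64(0.6273), np.float64(-0.2585), 0.17, 159.8) [-0.699, 0.328, 0.925, 0.0, 0.0, -0.114] rows 4
(np.float64(0.6273), np.float64(-0.2585), 0.102, 159.8) [0.0, 0.0, 0.68, 0.0, 0.0, 0.0] rows 3
```

>>> servo_tool([
  [-0.7,0.33,0.5,0,0,-0.114],
  [-0.7,0.33,0.92,0,0,-0.114],
  [-0.7,0.33,0.92,0,0,-0.114],
  [-0.7,0.33,0.92,0,0,-0.114],
  [-0.7,0.33,0.92,0,0,-0.114],
], claw=54)

```text
clock: 3.98
tool_pos: [0.626, -0.2565, 0.1658]
ee_rot: [[-0.939, 0.343, -0.007], [0.343, 0.939, 0.004], [0.008, 0.001, -1.0]]
wrist_force: [-0.4, -0.1, 1.0]
gripper_width: 0.708
```

>>> servo_tool([
  [0,0,0.1,0,0,0],
  [0,0,0.2,0,0,0],
  [0,0,0.3,0,0,0],
  [0,0,0.4,0,0,0],
  [0,0,0.4,0,0,0],
  [0,0,0.4,0,0,0],
])

```text
clock: 4.48
tool_pos: [0.6273, -0.2573, 0.1301]
ee_rot: [[-0.939, 0.343, -0.001], [0.343, 0.939, 0.0], [0.001, 0.0, -1.0]]
wrist_force: [-0.3, -0.2, -0.0]
gripper_width: 0.619
```

Run:
```python
from h import *
s=sense();print(s['tool_pos'],s['wrist_force'])
im=capture("side");cv2.imwrite("pics/s2.png",cv2.resize(im[130:260,290:420],(600,600),interpolation=cv2.INTER_CUBIC))
```

```text
[ 0.62730496 -0.25726392  0.13013041] [-0.32632283 -0.17947364 -0.00907641]
```

View pics/s2.png

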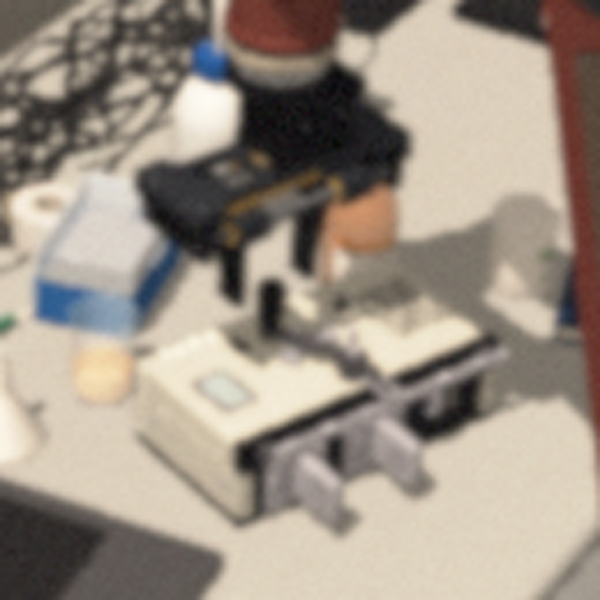

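Handle top at (270,283), centred between the finger tips (235,300) and (305,272). Descending and throwing the lever.

>>> servo_tool([
  [0,0,0.1,0,0,0],
  [0,0,0.2,0,0,0],
  [0,0,0.28,0,0,0],
  [0,0,0.28,0,0,0],
], claw=36)

```text
clock: 4.87
tool_pos: [0.6263, -0.2565, 0.0992]
ee_rot: [[-0.939, 0.343, -0.004], [0.343, 0.939, 0.002], [0.005, 0.001, -1.0]]
wrist_force: [0.0, 0.6, -0.4]
gripper_width: 0.442
```

>>> servo_tool([
  [0,-0.08,0,0,0,0],
  [-0.03,-0.16,0,0,0,0],
  [-0.06,-0.24,0,0,0,0],
  [-0.07,-0.32,0,0,0,0],
  [-0.07,-0.4,0,0,0,0],
  [-0.06,-0.48,0,0,0,0],
  [-0.03,-0.56,0,0,0,0],
  [0,-0.64,0,0,0,0],
  [0,-0.7,0,0,0,0],
  [0,-0.73,0,0,0,0],
  [0,-0.73,0,0,0,0],
])

```text
clock: 5.78
tool_pos: [0.6025, -0.3268, 0.1028]
ee_rot: [[-0.939, 0.344, -0.0], [0.344, 0.939, 0.0], [0.0, 0.0, -1.0]]
wrist_force: [0.2, -0.1, 0.1]
gripper_width: 0.41
```

>>> servo_tool([
  [0,0.06,0,0,0,0],
  [0,0.06,-0.4,0,0,0],
  [0,0.06,-0.8,0,0,0],
  [0,0.06,-0.8,0,0,0],
])

```text
clock: 6.12
tool_pos: [0.609, -0.3229, 0.1925]
ee_rot: [[-0.94, 0.342, 0.011], [0.342, 0.94, -0.009], [-0.013, -0.004, -1.0]]
wrist_force: [1.4, -0.9, 2.6]
gripper_width: 0.414
```

Run:
```python
from h import *
s=sense()
im=capture("side");cv2.imwrite("pics/s3.png",cv2.resize(im[130:260,290:420],(600,600),interpolation=cv2.INTER_CUBIC))
print(O)
plan([rd(.03,.03,.24),rd(-.03,.072,.16),rd(-.03,.072,.023)])
for y in(.072,0):print(rd(-.03,y,.023))
```

```text
[ 0.53743756 -0.25953973]
now [ 0.6082 -0.3224  0.1894] yaw 160.0
(np.float64(0.576), np.float64(-0.2417), 0.24, 159.8) [0.573, 0.646, -0.514, 0.0, 0.007, 0.0] rows 4
(np.float64(0.5341), np.float64(-0.1816), 0.16, 159.8) [0.6, 0.424, 0.798, 0.0, 0.0, 0.0] rows 4
  .. [0.0, 0.0, 0.685, 0.0, 0.0, 0.0] rows 3
(np.float64(0.5341), np.float64(-0.1816), 0.023, 159.8) [0.0, 0.005, 0.685, 0.0, 0.0, 0.0] rows 3
(np.float64(0.5341), np.float64(-0.1816), 0.023, 159.8)
(np.float64(0.5093), np.float64(-0.2492), 0.023, 159.8)
```

View pics/s3.png

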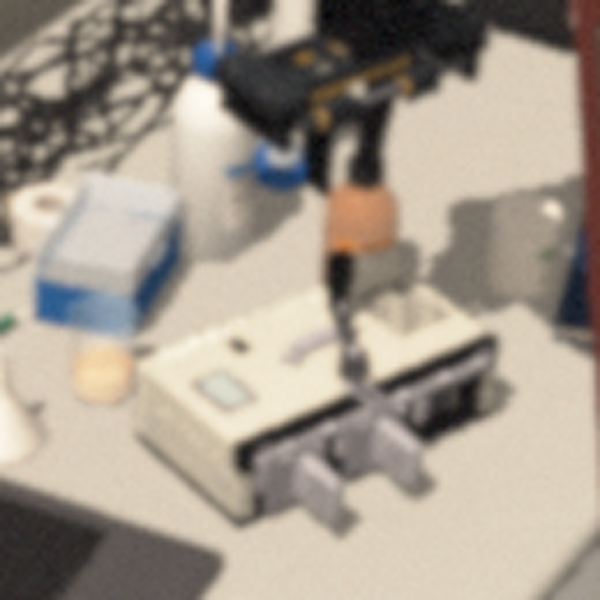

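The lever now stands at load: handle (340,265), pivot (355,355). Next the bay 1 carrier.

>>> servo_tool([
  [0.57,0.65,-0.5,0,0,0],
  [0.57,0.65,-0.5,0,0,0],
  [0.57,0.65,-0.5,0,0,0],
  [0.57,0.65,-0.5,0,0,0],
], claw=50)

```text
clock: 6.5
tool_pos: [0.5742, -0.2373, 0.235]
ee_rot: [[-0.94, 0.34, 0.003], [0.34, 0.94, -0.001], [-0.003, -0.0, -1.0]]
wrist_force: [1.4, 0.6, 0.7]
gripper_width: 0.557
```

>>> servo_tool([
  [0.6,0.42,0.8,0,0,0],
  [0.6,0.42,0.8,0,0,0],
  [0.6,0.42,0.8,0,0,0],
  [0.6,0.42,0.8,0,0,0],
  [0.6,0.42,0.8,0,0,0],
])

```text
clock: 6.92
tool_pos: [0.5303, -0.1792, 0.1502]
ee_rot: [[-0.94, 0.342, -0.004], [0.342, 0.94, 0.001], [0.004, -0.0, -1.0]]
wrist_force: [-0.1, 0.5, 0.4]
gripper_width: 0.579
```

Run:
```python
from h import *
plan([rd(-.03,.072,.023)])
im=capture("wrist");s=sense();cv2.imwrite("pics/w2.png",im);c=cam("wrist",s)
for r in regions_of("wrist","done1"): print(r['conf'],r['position'],r['mask'].sum(),ray(c,r['position'],.05))
print('bay1 fin top expected',proj(c,rd(-.05,.072,.056)[:3]),proj(c,rd(-.01,.072,.056)[:3]))
for n in("side","scene"):
    capture(n);c=cam(n)
    r=regions_of(n,"tray")[0];cs=max(cv2.findContours(r['mask'].astype(np.uint8),0,2)[0],key=cv2.contourArea)
    q=cv2.approxPolyDP(cv2.convexHull(cs),8,True)[:,0]
    W=np.array([ray(c,p,.02)[:2] for p in q]);print(n,q.tolist(),W.round(3).tolist(),W.mean(0))
    print(cv2.minAreaRect(np.array([ray(c,p[0],.02)[:2] for p in cs],np.float32)))
```

```text
now [ 0.5303 -0.1792  0.1502] yaw 160.0
  .. [-0.024, -0.005, 0.636, 0.0, 0.0, 0.0] rows 3
(np.float64(0.5341), np.float64(-0.1816), 0.023, 159.8) [-0.025, -0.004, 0.636, 0.0, 0.0, 0.0] rows 3
0.72 [220.2, 256.7] 2361 [ 0.51670994 -0.24961936  0.05      ]
0.67 [523.3, 76.0] 32442 [ 0.47311062 -0.02319634  0.05      ]
0.62 [318.0, 266.5] 1936 [ 0.54718963 -0.18715724  0.05      ]
bay1 fin top expected [319.03945184 221.29646183] [318.92631712 277.1382799 ]
side [[341, 260], [378, 277], [345, 320], [305, 301]] [[0.526, -0.064], [0.392, -0.063], [0.38, 0.143], [0.515, 0.147]] [0.45321119 0.04065692]
((0.4522399604320526, 0.04220948368310928), (0.1457219123840332, 0.2184465229511261), 0.7494527697563171)
scene [[230, 281], [265, 260], [312, 295], [277, 318]] [[0.391, 0.128], [0.523, 0.125], [0.509, -0.08], [0.381, -0.073]] [0.45087306 0.02516763]
((0.45076829195022583, 0.02614007145166397), (0.15313640236854553, 0.2160636931657791), 0.664262592792511)
```

View pics/w2.png

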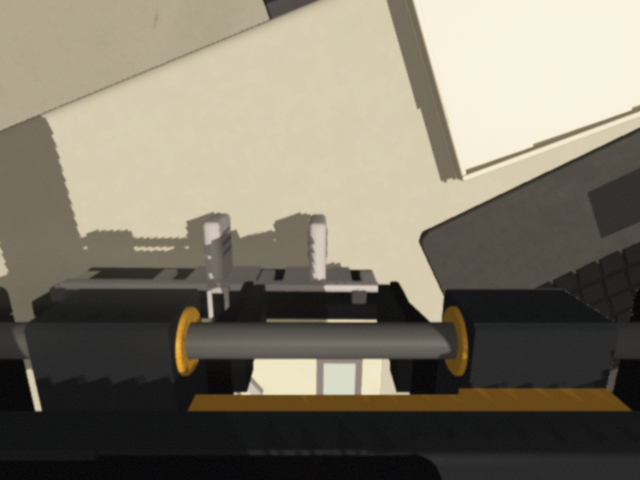

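Fin at (318,215–280), as expected within a few mm. Grasping and pulling straight out.

>>> servo_tool([
  [-0.02,0,0.3,0,0,0],
  [-0.02,0,0.64,0,0,0],
  [-0.02,0,0.64,0,0,0],
  [-0.02,0,0.64,0,0,0],
])

```text
clock: 7.55
tool_pos: [0.5322, -0.1801, 0.0872]
ee_rot: [[-0.939, 0.343, -0.004], [0.343, 0.939, 0.002], [0.004, 0.0, -1.0]]
wrist_force: [0.4, 0.6, -0.4]
gripper_width: 0.574
```

>>> servo_tool([
  [-0.02,0,0.3,0,0,0],
  [-0.02,0,0.5,0,0,0],
  [-0.02,0,0.63,0,0,0],
  [-0.02,0,0.63,0,0,0],
])

```text
clock: 7.88
tool_pos: [0.5347, -0.1809, 0.0245]
ee_rot: [[-0.939, 0.343, -0.002], [0.343, 0.939, 0.001], [0.002, 0.0, -1.0]]
wrist_force: [-1.6, 0.8, -0.2]
gripper_width: 0.577
```

>>> servo_tool([
  [0,0,0,0,0,0],
  [0,0,0,0,0,0],
  [0,0,0,0,0,0],
  [0,0,0,0,0,0],
  [0,0,0,0,0,0],
  [0,0,0,0,0,0],
  [0,0,0,0,0,0],
  [0,0,0,0,0,0],
], claw=0, force=35)

```text
clock: 8.55
tool_pos: [0.5353, -0.1819, 0.0261]
ee_rot: [[-0.94, 0.342, -0.0], [0.342, 0.94, -0.001], [-0.0, -0.001, -1.0]]
wrist_force: [-3.7, -3.0, 4.1]
gripper_width: 0.133
```

>>> servo_tool([
  [0.1,0,0,0,0,0],
  [0.2,0,0,0,0,0],
  [0.4,0,0,0,0,0],
  [0.6,0,0,0,0,0],
  [0.8,0,0,0,0,0],
  [1,0,0,0,0,0],
  [1,0,0,0,0,0],
])

```text
clock: 9.13
tool_pos: [0.4374, -0.1446, 0.024]
ee_rot: [[-0.94, 0.342, -0.005], [0.342, 0.94, 0.003], [0.005, 0.001, -1.0]]
wrist_force: [0.6, 0.1, -1.8]
gripper_width: 0.135
```

Run:
```python
from h import *
s=sense();print(s['clock'],s['tool_pos'],s['wrist_force'],s['gripper_width'])
c=cam("side")
im=capture("side");cv2.imwrite("pics/s4.png",cv2.resize(im[180:330,290:420],(520,600),interpolation=cv2.INTER_CUBIC))
```

```text
9.1333 [ 0.43742869 -0.1445858   0.02399411] [ 0.59900792  0.11317701 -1.79826283] 0.13537219109077828
```

View pics/s4.png

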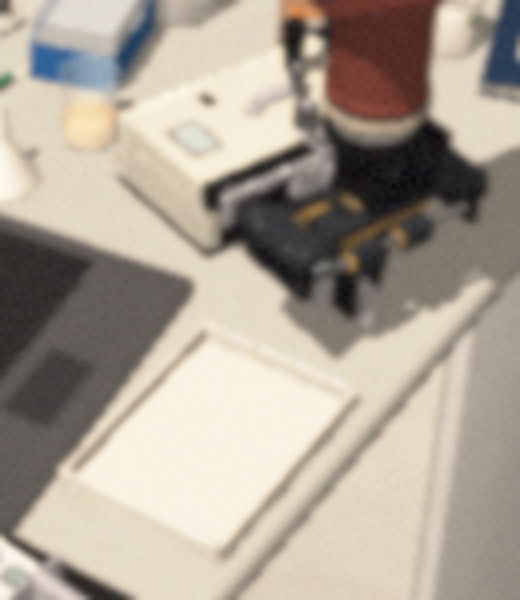

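Carrier 1 is sliding out (grip 11.6 mm = fin). Finish the pull, lift and carry it towards the tray.

>>> servo_tool([
  [0.12,0,0,0,0,0],
  [0.25,0,0,0,0,0],
  [0.25,0,-0.3,0,0,0],
  [0.25,0,-0.6,0,0,0],
  [0.25,0,-0.9,0,0,0],
  [0.25,0,-0.9,0,0,0],
])

```text
clock: 9.68
tool_pos: [0.4229, -0.1407, 0.122]
ee_rot: [[-0.94, 0.342, 0.01], [0.342, 0.94, -0.005], [-0.011, -0.001, -1.0]]
wrist_force: [1.8, -0.3, 0.1]
gripper_width: 0.136
```

Run:
```python
from h import *
print(sense()['gripper_width'])
plan([(.45,.087,.13,90)])
```

```text
0.13635068726139632
now [ 0.4229 -0.1407  0.122 ] yaw 160.0
  .. [0.175, 0.744, -0.03, 0.0, 0.0, 0.259] rows 5
  .. [0.455, 0.614, -0.029, 0.0, 0.003, 0.259] rows 5
(0.45, 0.087, 0.13, 90) [0.66, 0.384, -0.027, 0.005, 0.0, 0.26] rows 5
```

>>> servo_tool([
  [0.06,0.25,-0.03,0,0,0.07],
  [0.12,0.5,-0.03,0,0,0.14],
  [0.175,0.744,-0.03,0,0,0.2],
  [0.175,0.744,-0.03,0,0,0.26],
  [0.175,0.744,-0.03,0,0,0.26],
])

```text
clock: 10.1
tool_pos: [0.4277, -0.0613, 0.1183]
ee_rot: [[-0.726, 0.688, 0.0], [0.688, 0.726, 0.0], [-0.0, 0.0, -1.0]]
wrist_force: [-0.7, -0.4, -1.5]
gripper_width: 0.135
```

>>> servo_tool([
  [0.15,0.2,-0.03,0,0,0.07],
  [0.3,0.4,-0.03,0,0,0.14],
  [0.455,0.614,-0.03,0,0,0.2],
  [0.455,0.614,-0.03,0,0,0.26],
  [0.455,0.614,-0.03,0,0,0.26],
])

```text
clock: 10.52
tool_pos: [0.4368, 0.014, 0.1213]
ee_rot: [[-0.395, 0.919, 0.0], [0.919, 0.395, -0.0], [-0.0, 0.0, -1.0]]
wrist_force: [-0.2, -0.5, -1.8]
gripper_width: 0.134
```

>>> servo_tool([
  [0.22,0.13,-0.03,0,0,0.07],
  [0.44,0.26,-0.03,0,0,0.14],
  [0.66,0.384,-0.03,0,0,0.2],
  [0.66,0.384,-0.03,0,0,0.26],
  [0.66,0.384,-0.03,0,0,0.26],
  [0.66,0.384,-0.03,0,0,0.26],
])

```text
clock: 11.02
tool_pos: [0.4458, 0.0885, 0.1243]
ee_rot: [[-0.002, 1.0, -0.0], [1.0, 0.002, -0.0], [-0.0, -0.0, -1.0]]
wrist_force: [-0.3, -0.0, -1.2]
gripper_width: 0.138
```

Run:
```python
from h import *
s=sense();print(s['tool_pos'],s['gripper_width'])
im=capture("wrist");cv2.imwrite("pics/w3.png",im);c=cam("wrist",s)
for l in("tray","done1","new1"):
  for r in regions_of("wrist",l):
    if r['conf']>.3:
      b=cv2.boxPoints(cv2.minAreaRect(cv2.findNonZero(r['mask'].astype(np.uint8)))).round()
      print(l,r['conf'],r['position'],b.tolist(),ray(c,r['position'],.03))
```

```text
[0.44582409 0.08847463 0.12427737] 0.13766720600871274
tray 0.57 [340.2, 230.8] [[236.0, 304.0], [236.0, 176.0], [438.0, 176.0], [438.0, 304.0]] [0.45886767 0.1008958  0.03      ]
tray 0.49 [321.3, 308.8] [[292.0, 254.0], [352.0, 254.0], [352.0, 394.0], [292.0, 394.0]] [0.44625373 0.04374626 0.03      ]
new1 0.92 [439.6, 20.1] [[346.0, 0.0], [523.0, 0.0], [523.0, 51.0], [346.0, 51.0]] [0.5152523  0.22801037 0.03      ]
```

View pics/w3.png

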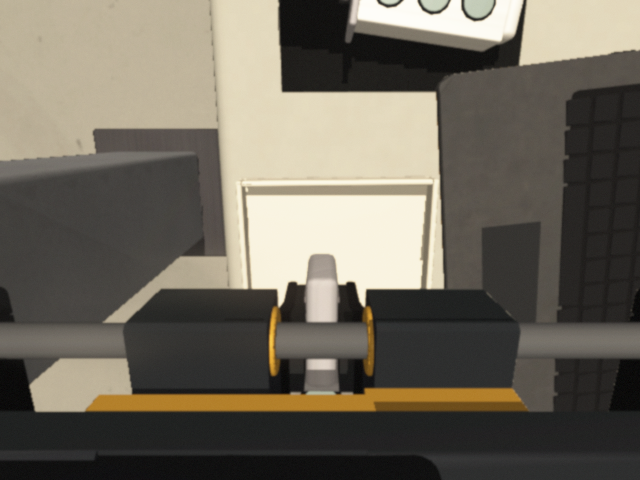

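Tray's +y outer wall corners are at (238,182) and (437,178). The fin hangs straight at col 322. The cart's edge is at left, and a new carrier is at the top (440,20).

Run:
```python
from h import *
c=cam("wrist")
a,b=[ray(c,p,.02)[:2] for p in((238,182),(437,178))]
d=(b-a)/np.linalg.norm(b-a);n=np.array([d[1],-d[0]])
print(a,b,np.linalg.norm(b-a),'tray centre',(a+b)/2+.1*n,'yaw',np.degrees(np.arctan2(d[1],d[0])))
C=(a+b)/2+.1*n; yaw=np.degrees(np.arctan2(d[1],d[0]))
w=[tuple(C+k*d-.054*n)+(z,90+yaw) for k,z in((.032,.06),(.032,.024),(-.032,.024))]
print(w[2]);plan(w[:2])
```

```text
[0.3898009  0.13236557] [0.52427648 0.13470827] 0.13449597845823483 tray centre [0.45878053 0.03355209] yaw 0.9980515036821843
(np.float64(0.4258447928393377), np.float64(0.08698651021334453), 0.024, np.float64(90.99805150368219))
now [0.4457 0.0883 0.1245] yaw 89.8
(np.float64(0.4898350832773541), np.float64(0.088101288064898), 0.06, np.float64(90.99805150368219)) [0.0, 0.441, 0.645, 0.0, 0.0, -0.013] rows 3
(np.float64(0.4898350832773541), np.float64(0.088101288064898), 0.024, np.float64(90.99805150368219)) [0.0, 0.0, 0.36, 0.0, 0.0, 0.0] rows 2
```

>>> servo_tool([
  [0,0.22,0.3,0,0,0],
  [0,0.44,0.6,0,0,0],
  [0,0.44,0.8,0,0,0],
  [0,0.44,0.9,0,0,0],
  [0,0.44,1.0,0,0,0],
  [0,0.44,1.0,0,0,0],
  [0,0.44,1.0,0,0,0],
])

```text
clock: 11.8
tool_pos: [0.4896, 0.0889, 0.025]
ee_rot: [[0.004, 1.0, 0.0], [1.0, -0.004, -0.0], [-0.0, 0.0, -1.0]]
wrist_force: [-0.1, 0.0, -0.7]
gripper_width: 0.133
```

>>> servo_tool([
  [0,0,0.02,0,0,0],
  [0,0,0.02,0,0,0],
  [0,0,0.02,0,0,0],
])

```text
clock: 12.05
tool_pos: [0.4902, 0.0891, 0.0236]
ee_rot: [[0.004, 1.0, 0.002], [1.0, -0.004, 0.0], [0.0, 0.002, -1.0]]
wrist_force: [0.3, -1.0, -1.7]
gripper_width: 0.136
```

>>> servo_tool([
  [0,0,0,0,0,0],
  [0,0,0,0,0,0],
  [0,0,0,0,0,0],
  [0,0,-0.1,0,0,0],
  [0,0,-0.3,0,0,0],
  [0,0,-0.6,0,0,0],
  [0,0,-1,0,0,0],
  [0,0,-1,0,0,0],
  [0,0,-1,0,0,0],
], claw=30)

```text
clock: 12.8
tool_pos: [0.4924, 0.0891, 0.1265]
ee_rot: [[0.004, 1.0, 0.007], [1.0, -0.004, 0.0], [0.0, 0.007, -1.0]]
wrist_force: [0.1, 0.4, -0.5]
gripper_width: 0.343
```

Run:
```python
from h import *
im=capture("wrist");s=sense();c=cam("wrist",s)
for r in regions_of("wrist","done1"):
    if r['conf']>.3: print(r['conf'],r['position'],ray(c,r['position'],.03))
print(s['clock'])
plan([(.44,-.06,.15,135),rd(-.06,.0,.13),rd(-.03,0,.10),rd(-.03,0,.025)])
```

```text
0.92 [316.8, 298.1] [0.48800874 0.05266031 0.03      ]
12.85
now [0.4895 0.089  0.1228] yaw 89.8
  .. [-0.746, -0.244, -0.136, 0.0, 0.0, -0.251] rows 5
(0.44, -0.06, 0.15, 135) [-0.595, -0.513, -0.136, 0.0, 0.0, -0.252] rows 5
  .. [-0.777, -0.487, 0.1, 0.0, 0.0, -0.138] rows 4
(np.float64(0.4811), np.float64(-0.2388), 0.13, 159.8) [-0.654, -0.643, 0.1, 0.0, 0.0, -0.137] rows 4
(np.float64(0.5093), np.float64(-0.2492), 0.1, 159.8) [-0.301, 0.0, 0.3, 0.0, 0.0, 0.0] rows 3
(np.float64(0.5093), np.float64(-0.2492), 0.025, 159.8) [0.0, 0.0, 0.75, 0.0, 0.0, 0.0] rows 3
```

>>> servo_tool([
  [-0.746,-0.244,-0.136,0,0,-0.25],
  [-0.746,-0.244,-0.136,0,0,-0.25],
  [-0.746,-0.244,-0.136,0,0,-0.25],
  [-0.746,-0.244,-0.136,0,0,-0.25],
], claw=50)

```text
clock: 13.23
tool_pos: [0.4633, 0.0127, 0.135]
ee_rot: [[-0.382, 0.924, -0.003], [0.924, 0.382, -0.0], [0.001, -0.003, -1.0]]
wrist_force: [0.6, -0.5, 0.2]
gripper_width: 0.539
```

>>> servo_tool([
  [-0.595,-0.513,-0.136,0,0,-0.25],
  [-0.595,-0.513,-0.136,0,0,-0.25],
  [-0.595,-0.513,-0.136,0,0,-0.25],
  [-0.595,-0.513,-0.136,0,0,-0.25],
])

```text
clock: 13.57
tool_pos: [0.4385, -0.0619, 0.1487]
ee_rot: [[-0.707, 0.707, -0.002], [0.707, 0.707, -0.0], [0.002, -0.002, -1.0]]
wrist_force: [0.9, 0.4, 0.6]
gripper_width: 0.578
```

>>> servo_tool([
  [-0.777,-0.487,0.1,0,0,-0.138],
  [-0.777,-0.487,0.1,0,0,-0.138],
  [-0.777,-0.487,0.1,0,0,-0.138],
  [-0.777,-0.487,0.1,0,0,-0.138],
])

```text
clock: 13.9
tool_pos: [0.4593, -0.1516, 0.138]
ee_rot: [[-0.838, 0.546, -0.003], [0.546, 0.838, 0.001], [0.003, -0.001, -1.0]]
wrist_force: [-1.7, -0.1, 0.1]
gripper_width: 0.575
```

>>> servo_tool([
  [-0.654,-0.643,0.1,0,0,-0.138],
  [-0.654,-0.643,0.1,0,0,-0.138],
  [-0.654,-0.643,0.1,0,0,-0.138],
  [-0.654,-0.643,0.1,0,0,-0.138],
])

```text
clock: 14.23
tool_pos: [0.4796, -0.2399, 0.1283]
ee_rot: [[-0.936, 0.353, -0.002], [0.353, 0.936, 0.001], [0.003, 0.001, -1.0]]
wrist_force: [-1.2, -0.5, -0.9]
gripper_width: 0.574
```

>>> servo_tool([
  [-0.3,0,0.3,0,0,0],
  [-0.3,0,0.3,0,0,0],
  [-0.3,0,0.3,0,0,0],
  [-0.3,0,0.3,0,0,0],
  [-0.3,0,0.3,0,0,0],
])

```text
clock: 14.65
tool_pos: [0.5086, -0.2484, 0.1013]
ee_rot: [[-0.937, 0.348, 0.001], [0.348, 0.937, -0.001], [-0.002, -0.0, -1.0]]
wrist_force: [0.7, -1.0, -0.4]
gripper_width: 0.574
```

Run:
```python
from h import *
plan([rd(-.03,0,.025)])
capture("wrist");s=sense();c=cam("wrist",s)
for r in regions_of("wrist","done1"):
    if r['conf']>.3: print(r['conf'],r['position'],ray(c,r['position'],.05))
print(proj(c,rd(-.03,0,.056)[:3]))
```

```text
now [ 0.5086 -0.2484  0.1013] yaw 159.6
(np.float64(0.5093), np.float64(-0.2492), 0.025, 159.8) [-0.008, -0.005, 0.763, 0.0, 0.0, 0.0] rows 3
0.76 [318.9, 285.8] [ 0.51966938 -0.25298595  0.05      ]
[318.69097436 271.41287857]
```

Fin columns agree. Grasp, pull, lift.

>>> servo_tool([
  [0,0,0.25,0,0,0],
  [0,0,0.5,0,0,0],
  [0,0,0.76,0,0,0],
  [0,0,0.76,0,0,0],
  [0,0,0.76,0,0,0],
])

```text
clock: 15.17
tool_pos: [0.5075, -0.2487, 0.024]
ee_rot: [[-0.937, 0.349, -0.001], [0.349, 0.937, 0.001], [0.002, 0.0, -1.0]]
wrist_force: [0.1, -0.2, 0.5]
gripper_width: 0.573
```

>>> servo_tool([
  [0,0,0,0,0,0],
  [0,0,0,0,0,0],
  [0,0,0,0,0,0],
  [0,0,0,0,0,0],
  [0,0,0,0,0,0],
  [0,0,0,0,0,0],
  [0,0,0,0,0,0],
], claw=0)

```text
clock: 15.75
tool_pos: [0.5083, -0.2497, 0.024]
ee_rot: [[-0.937, 0.348, -0.0], [0.348, 0.937, -0.001], [-0.0, -0.001, -1.0]]
wrist_force: [-0.2, -4.2, 2.8]
gripper_width: 0.133
```

>>> servo_tool([
  [0.1,0,0,0,0,0],
  [0.2,0,0,0,0,0],
  [0.4,0,0,0,0,0],
  [0.6,0,0,0,0,0],
  [0.8,0,0,0,0,0],
  [1,0,0,0,0,0],
  [1,0,0,0,0,0],
])

```text
clock: 16.33
tool_pos: [0.4107, -0.2121, 0.0222]
ee_rot: [[-0.937, 0.348, -0.005], [0.348, 0.937, 0.003], [0.005, 0.001, -1.0]]
wrist_force: [-1.5, -0.2, -2.4]
gripper_width: 0.135
```

>>> servo_tool([
  [0.12,0,0,0,0,0],
  [0.25,0,0,0,0,0],
  [0.25,0,-0.3,0,0,0],
  [0.25,0,-0.6,0,0,0],
  [0.25,0,-0.9,0,0,0],
  [0.25,0,-0.9,0,0,0],
  [0.25,0,-0.9,0,0,0],
])

```text
clock: 16.92
tool_pos: [0.393, -0.2071, 0.1158]
ee_rot: [[-0.937, 0.348, 0.004], [0.348, 0.937, -0.003], [-0.005, -0.001, -1.0]]
wrist_force: [-1.1, 0.5, -1.5]
gripper_width: 0.137
```

Run:
```python
from h import *
print(sense()['gripper_width'])
plan([(.426,.087,.13,91),(.426,.087,.0235,91)])
```

```text
0.13693627843552914
now [ 0.393  -0.2071  0.1158] yaw 159.6
  .. [0.238, 0.957, -0.05, 0.0, 0.0, 0.254] rows 5
  .. [0.591, 0.79, -0.05, 0.0, 0.0, 0.254] rows 5
(0.426, 0.087, 0.13, 91) [0.851, 0.497, -0.05, 0.0, 0.0, 0.254] rows 5
  .. [0.0, 0.0, 0.533, 0.0, 0.0, 0.0] rows 3
(0.426, 0.087, 0.0235, 91) [0.004, -0.004, 0.532, 0.003, 0.0, 0.0] rows 3
```

>>> servo_tool([
  [0.08,0.32,-0.05,0,0,0.07],
  [0.16,0.64,-0.05,0,0,0.14],
  [0.238,0.957,-0.05,0,0,0.2],
  [0.238,0.957,-0.05,0,0,0.254],
  [0.238,0.957,-0.05,0,0,0.254],
])

```text
clock: 17.33
tool_pos: [0.4013, -0.1058, 0.1169]
ee_rot: [[-0.729, 0.685, -0.003], [0.685, 0.729, 0.001], [0.003, -0.001, -1.0]]
wrist_force: [0.0, 0.1, -1.4]
gripper_width: 0.131
```

>>> servo_tool([
  [0.2,0.26,-0.05,0,0,0.07],
  [0.4,0.52,-0.05,0,0,0.14],
  [0.591,0.79,-0.05,0,0,0.2],
  [0.591,0.79,-0.05,0,0,0.254],
  [0.591,0.79,-0.05,0,0,0.254],
])

```text
clock: 17.75
tool_pos: [0.4128, -0.0088, 0.1226]
ee_rot: [[-0.407, 0.913, -0.002], [0.913, 0.407, 0.0], [0.001, -0.002, -1.0]]
wrist_force: [0.7, 0.1, -1.8]
gripper_width: 0.135
```

>>> servo_tool([
  [0.28,0.17,-0.05,0,0,0.07],
  [0.56,0.33,-0.05,0,0,0.14],
  [0.851,0.497,-0.05,0,0,0.2],
  [0.851,0.497,-0.05,0,0,0.254],
  [0.851,0.497,-0.05,0,0,0.254],
  [0.851,0.497,-0.05,0,0,0.254],
])

```text
clock: 18.25
tool_pos: [0.4241, 0.0871, 0.128]
ee_rot: [[-0.023, 1.0, -0.001], [1.0, 0.023, -0.001], [-0.001, -0.001, -1.0]]
wrist_force: [0.0, -0.4, -1.1]
gripper_width: 0.138
```

Run:
```python
from h import *
print(sense()['gripper_width'])
plan([(.426,.087,.0225,91)])
```

```text
0.13792001062451612
now [0.4241 0.0871 0.128 ] yaw 91.3
  .. [0.0, 0.01, 0.527, 0.0, 0.0, 0.0] rows 3
(0.426, 0.087, 0.0225, 91) [0.0, 0.01, 0.528, 0.0, 0.0, 0.004] rows 3
```

>>> servo_tool([
  [0,0.02,0.2,0,0,0],
  [0,0.02,0.4,0,0,0],
  [0,0.02,0.6,0,0,0],
  [0,0.02,0.8,0,0,0],
  [0,0.02,0.9,0,0,0],
  [0,0.02,1,0,0,0],
  [0,0.02,1,0,0,0],
])

```text
clock: 18.83
tool_pos: [0.425, 0.0871, 0.027]
ee_rot: [[-0.018, 1.0, -0.003], [1.0, 0.018, -0.0], [-0.0, -0.003, -1.0]]
wrist_force: [-0.3, -0.0, -1.8]
gripper_width: 0.135
```

>>> servo_tool([
  [0,0,0.05,0,0,0],
  [0,0,0.05,0,0,0],
  [0,0,0.05,0,0,0],
])

```text
clock: 19.08
tool_pos: [0.427, 0.0881, 0.0244]
ee_rot: [[-0.018, 1.0, 0.001], [1.0, 0.018, 0.0], [-0.0, 0.001, -1.0]]
wrist_force: [-0.5, -0.1, -1.0]
gripper_width: 0.134
```

>>> servo_tool([
  [0,0,0,0,0,0],
  [0,0,0,0,0,0],
  [0,0,0,0,0,0],
  [0,0,-0.1,0,0,0],
  [0,0,-0.3,0,0,0],
  [0,0,-0.6,0,0,0],
  [0,0,-1,0,0,0],
  [0,0,-1,0,0,0],
], claw=30)

```text
clock: 19.75
tool_pos: [0.4314, 0.0885, 0.1321]
ee_rot: [[-0.018, 1.0, 0.013], [1.0, 0.018, 0.0], [0.0, 0.013, -1.0]]
wrist_force: [2.1, -0.6, 1.1]
gripper_width: 0.346
```

>>> servo_tool([
  [0.5,0.1,-0.5,0,0,0],
  [0.9,0.1,-1,0,0,0],
  [0.9,0.1,-1,0,0,0],
  [0.9,0.1,-1,0,0,0],
  [0.9,0.1,-1,0,0,0],
])

```text
clock: 20.17
tool_pos: [0.4367, 0.1804, 0.228]
ee_rot: [[-0.021, 1.0, 0.007], [1.0, 0.021, 0.002], [0.002, 0.007, -1.0]]
wrist_force: [-0.1, -0.2, -0.5]
gripper_width: 0.342
```

Run:
```python
from h import *
s=sense();im=capture("wrist");c=cam("wrist",s);cv2.imwrite("pics/w4.png",im);print(s['clock'],s['tool_pos'])
for l in("new1","done1"):
  for r in regions_of("wrist",l):
    if r['conf']>.3:
      b=cv2.boxPoints(cv2.minAreaRect(cv2.findNonZero(r['mask'].astype(np.uint8)))).round()
      print(l,round(r['conf'],2),r['position'],b.tolist(),ray(c,r['position'],.03))
```

```text
20.1667 [0.43667168 0.18044213 0.227964  ]
new1 0.6 [392.9, 152.0] [[299.0, 173.0], [302.0, 113.0], [464.0, 122.0], [460.0, 182.0]] [0.50145266 0.24219622 0.03      ]
done1 0.77 [355.4, 377.5] [[341.0, 318.0], [370.0, 316.0], [376.0, 394.0], [347.0, 396.0]] [0.4780638  0.01014415 0.03      ]
done1 0.72 [309.4, 370.0] [[289.0, 395.0], [289.0, 283.0], [331.0, 283.0], [331.0, 395.0]] [0.42948003 0.01832903 0.03      ]
```

View pics/w4.png

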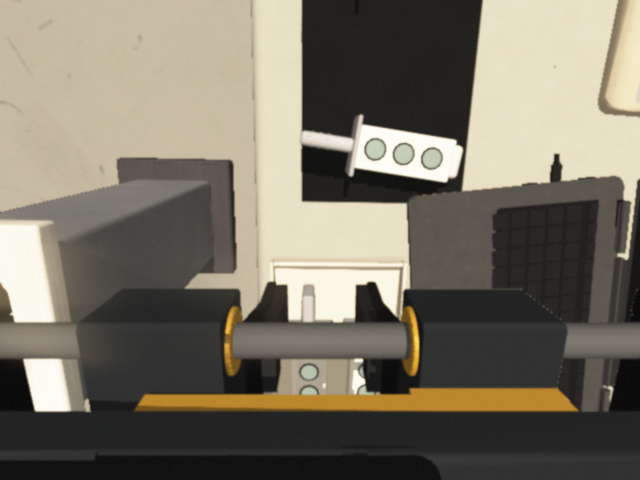

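Both measured carriers lie in the tray: cells (309,372) and fins parallel. New carrier A has its fin at (303–350,137–146) and cells at (375,149), (404,154) and (431,159).

```bash
cat >> h.py <<'E'
def rows(a): print(a)
def carrier(c,cells,finend,zoff=.002):
    q=np.array([ray(c,p,zoff+.028)[:2] for p in cells]);d=(q[-1]-q[0]);d/=np.linalg.norm(d)
    e=ray(c,finend,zoff+.048)[:2]; 
    # lateral from cells, longitudinal from fin's rear end (x=-50)
    o=q[0]+d*((e-q[0])@d+.05); n=np.array([-d[1],d[0]])
    yaw=np.degrees(np.arctan2(d[1],d[0]));print('origin',o,'yaw',yaw,'fin-end lateral',(e-q[0])@n,'cells x',[(x-o)@d for x in q])
    return o,d,yaw
E
python3 - <<'E'
from h import *
c=cam("wrist")
o,d,yaw=carrier(c,[(375,149),(404,154),(431,159)],(303,137))
g=o-.03*d
plan([(g[0],g[1],.10,180+yaw),(g[0],g[1],.02,180+yaw)])
E
```

```text
origin [0.46681289 0.24301834] yaw -8.739910053569941 fin-end lateral -0.000463867812830403 cells x [np.float64(0.01311477483498128), np.float64(0.03921236897429128), np.float64(0.06373121807636425)]
now [0.4337 0.1775 0.2223] yaw 91.0
  .. [0.35, 0.025, 0.611, 0.0, 0.0, -0.446] rows 7
(np.float64(0.4371612400511158), np.float64(0.24757681935307124), 0.1, np.float64(171.26008994643007)) [0.252, 0.245, 0.611, 0.0, 0.0, -0.445] rows 7
(np.float64(0.4371612400511158), np.float64(0.24757681935307124), 0.02, np.float64(171.26008994643007)) [0.0, 0.0, 0.8, 0.0, 0.0, 0.0] rows 3
```

>>> servo_tool([
  [0.35,0.025,0.6,0,0,-0.446],
  [0.35,0.025,0.6,0,0,-0.446],
  [0.35,0.025,0.6,0,0,-0.446],
  [0.35,0.025,0.6,0,0,-0.446],
  [0.35,0.025,0.6,0,0,-0.446],
  [0.35,0.025,0.6,0,0,-0.446],
  [0.35,0.025,0.6,0,0,-0.446],
], claw=50)

```text
clock: 20.9
tool_pos: [0.4352, 0.2118, 0.1615]
ee_rot: [[-0.659, 0.752, -0.004], [0.752, 0.659, -0.002], [0.001, -0.004, -1.0]]
wrist_force: [-0.2, -0.2, 0.5]
gripper_width: 0.573
```

>>> servo_tool([
  [0.25,0.245,0.6,0,0,-0.446],
  [0.25,0.245,0.6,0,0,-0.446],
  [0.25,0.245,0.6,0,0,-0.446],
  [0.25,0.245,0.6,0,0,-0.446],
  [0.25,0.245,0.6,0,0,-0.446],
  [0.25,0.245,0.6,0,0,-0.446],
  [0.25,0.245,0.6,0,0,-0.446],
  [0.25,0.245,0.6,0,0,-0.446],
])

```text
clock: 21.57
tool_pos: [0.4379, 0.2474, 0.1027]
ee_rot: [[-0.988, 0.156, -0.002], [0.156, 0.988, -0.001], [0.002, -0.001, -1.0]]
wrist_force: [-0.5, -0.4, -0.1]
gripper_width: 0.573
```

Run:
```python
from h import *
s=sense();im=capture("wrist");c=cam("wrist",s);cv2.imwrite("pics/w5.png",im);print(s['tool_pos'])
g=(.4372,.2476);d=np.array([np.cos(np.radians(-8.74)),np.sin(np.radians(-8.74))])
print('expected fin rear/mid',proj(c,np.append(np.array(g)-.02*d,.05)),proj(c,np.append(g,.05)))
for r in regions_of("wrist","new1"):
    if r['conf']>.3:
      m=r['mask'];b=cv2.boundingRect(cv2.findNonZero(m.astype(np.uint8)))
      print(round(r['conf'],2),r['position'],b,[ (y,np.flatnonzero(m[y])[[0,-1]].tolist()) for y in range(b[1],b[1]+b[3],12)])
plan([(g[0],g[1],.019,180-8.74)])
```

```text
[0.43787015 0.24740105 0.10273191]
expected fin rear/mid [319.08872304 231.71304304] [319.28133369 265.37234489]Traceback (most recent call last):
  File "<stdin>", line 8, in <module>
IndexError: index 0 is out of bounds for axis 0 with size 0
```

Run:
```python
from h import *
plan([(.4372,.2476,.019,180-8.74)])
```

```text
now [0.4382 0.2478 0.1032] yaw 171.1
(0.4372, 0.2476, 0.019, 171.26) [0.008, 0.0, 0.842, 0.0, 0.0, 0.0] rows 4
```

View pics/w5.png

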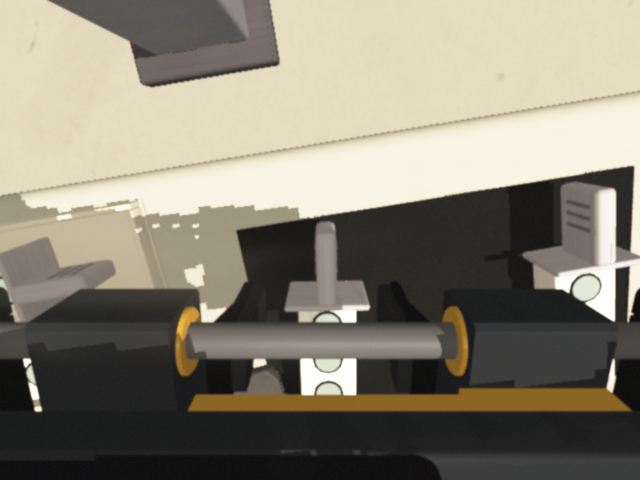

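Fin at (326,223–280): it sits about 4 mm to tool +y and 6 mm further back than I worked out. I'll correct for that and grasp.

>>> servo_tool([
  [0.06,0.035,0.25,0,0,0],
  [0.06,0.035,0.5,0,0,0],
  [0.06,0.035,0.75,0,0,0],
  [0.06,0.035,0.84,0,0,0],
  [0.06,0.035,0.84,0,0,0],
])

```text
clock: 22.08
tool_pos: [0.4307, 0.2516, 0.0171]
ee_rot: [[-0.988, 0.153, -0.005], [0.153, 0.988, -0.002], [0.005, -0.003, -1.0]]
wrist_force: [0.0, -0.2, 0.4]
gripper_width: 0.576
```

>>> servo_tool([
  [0,0,0,0,0,0],
  [0,0,0,0,0,0],
  [0,0,0,0,0,0],
  [0,0,0,0,0,0],
  [0,0,0,0,0,0],
  [0,0,0,0,0,0],
  [0,0,0,0,0,0],
], claw=0)

```text
clock: 22.67
tool_pos: [0.4333, 0.2527, 0.0201]
ee_rot: [[-0.989, 0.151, 0.0], [0.151, 0.989, 0.0], [-0.0, 0.0, -1.0]]
wrist_force: [-0.5, -0.3, 0.8]
gripper_width: 0.131
```

>>> servo_tool([
  [0,0,-0.2,0,0,0],
  [0,0,-0.5,0,0,0],
  [0,0,-0.8,0,0,0],
  [0,0,-1,0,0,0],
  [0,0,-1,0,0,0],
])

```text
clock: 23.08
tool_pos: [0.4362, 0.254, 0.1248]
ee_rot: [[-0.988, 0.151, 0.008], [0.151, 0.989, 0.003], [-0.007, 0.004, -1.0]]
wrist_force: [1.0, -0.1, -0.6]
gripper_width: 0.135
```

Run:
```python
from h import *
print(sense()['gripper_width'])
plan([(.415,.1,.13,165),rd(-.158,.072,.10),rd(-.158,.072,.026)])
```

```text
0.1352085375795168
now [0.4362 0.254  0.1248] yaw 171.3
  .. [-0.012, -0.777, -0.029, 0.0, 0.0, 0.035] rows 3
(0.415, 0.1, 0.13, 165) [-0.054, -0.776, -0.03, 0.003, 0.004, 0.035] rows 3
  .. [-0.201, -0.765, 0.1, 0.0, 0.0, 0.019] rows 3
  .. [-0.224, -0.759, 0.1, 0.0, 0.0, 0.019] rows 3
(np.float64(0.414), np.float64(-0.1374), 0.1, 159.8) [-0.247, -0.752, 0.1, 0.0, 0.0, 0.02] rows 3
(np.float64(0.414), np.float64(-0.1374), 0.026, 159.8) [0.0, 0.0, 0.74, 0.0, 0.0, 0.0] rows 3
```

>>> servo_tool([
  [0,-0.26,-0.03,0,0,0.035],
  [-0.01,-0.52,-0.03,0,0,0.035],
  [-0.01,-0.78,-0.03,0,0,0.035],
  [-0.01,-0.78,-0.03,0,0,0.035],
])

```text
clock: 23.42
tool_pos: [0.4206, 0.1722, 0.1211]
ee_rot: [[-0.978, 0.207, -0.003], [0.207, 0.978, -0.002], [0.002, -0.003, -1.0]]
wrist_force: [-0.3, -0.4, -1.6]
gripper_width: 0.136
```

>>> servo_tool([
  [-0.02,-0.26,-0.03,0,0,0.035],
  [-0.04,-0.52,-0.03,0,0,0.035],
  [-0.05,-0.78,-0.03,0,0,0.035],
  [-0.05,-0.78,-0.03,0,0,0.035],
])

```text
clock: 23.75
tool_pos: [0.4099, 0.0953, 0.1245]
ee_rot: [[-0.965, 0.261, -0.002], [0.261, 0.965, -0.002], [0.002, -0.002, -1.0]]
wrist_force: [0.4, -0.3, -1.4]
gripper_width: 0.134
```

>>> servo_tool([
  [-0.07,-0.26,0.03,0,0,0.02],
  [-0.14,-0.52,0.06,0,0,0.02],
  [-0.2,-0.765,0.1,0,0,0.02],
  [-0.2,-0.765,0.1,0,0,0.02],
])

```text
clock: 24.08
tool_pos: [0.4101, 0.0166, 0.1144]
ee_rot: [[-0.957, 0.291, -0.002], [0.291, 0.957, -0.001], [0.001, -0.002, -1.0]]
wrist_force: [-0.2, 0.4, -1.9]
gripper_width: 0.135
```

>>> servo_tool([
  [-0.07,-0.26,0.03,0,0,0.02],
  [-0.14,-0.52,0.06,0,0,0.02],
  [-0.22,-0.76,0.1,0,0,0.02],
  [-0.22,-0.76,0.1,0,0,0.02],
])

```text
clock: 24.42
tool_pos: [0.4098, -0.0622, 0.1048]
ee_rot: [[-0.947, 0.321, -0.001], [0.321, 0.947, -0.001], [0.001, -0.001, -1.0]]
wrist_force: [-0.1, 0.1, 0.3]
gripper_width: 0.135
```

>>> servo_tool([
  [-0.07,-0.26,0.03,0,0,0.02],
  [-0.14,-0.52,0.06,0,0,0.02],
  [-0.25,-0.75,0.1,0,0,0.02],
  [-0.25,-0.75,0.1,0,0,0.02],
  [-0.25,-0.75,0.1,0,0,0.02],
])

```text
clock: 24.83
tool_pos: [0.4096, -0.1386, 0.0951]
ee_rot: [[-0.937, 0.35, -0.001], [0.35, 0.937, 0.002], [0.002, 0.001, -1.0]]
wrist_force: [-0.7, 0.4, -2.2]
gripper_width: 0.134
```

Run:
```python
from h import *
s=sense();print(s['clock'],s['gripper_width'])
plan([rd(-.158,.072,.028)])
im=capture("wrist");c=cam("wrist",s);cv2.imwrite("pics/w6.png",im)
print(proj(c,rd(0,.072,.07)[:3]),proj(c,rd(-.158,.072,s['tool_pos'][2]+.03)[:3]))
```

```text
24.8333 0.13375070805699385
now [ 0.4096 -0.1386  0.0951] yaw 159.5
(np.float64(0.414), np.float64(-0.1374), 0.028, 159.8) [-0.038, 0.026, 0.671, 0.0, 0.0, -0.003] rows 3
[324.64823046 528.69290243] [324.81520896 346.57653817]
```

View pics/w6.png

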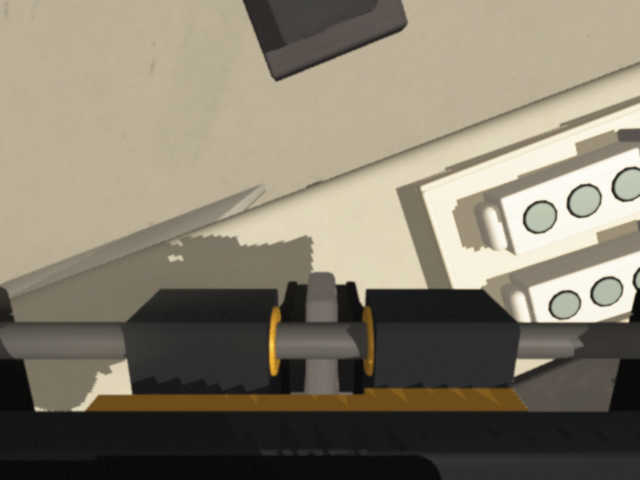

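Carrier held straight, fin at col 321. Lowering and inserting into bay 1.

>>> servo_tool([
  [-0.02,0.026,0.25,0,0,0],
  [-0.04,0.026,0.5,0,0,0],
  [-0.04,0.026,0.67,0,0,0],
  [-0.04,0.026,0.67,0,0,0],
  [-0.04,0.026,0.67,0,0,0],
  [-0.04,0.026,0.67,0,0,0],
])

```text
clock: 25.38
tool_pos: [0.415, -0.1375, 0.0297]
ee_rot: [[-0.938, 0.347, 0.001], [0.347, 0.938, -0.0], [-0.001, 0.0, -1.0]]
wrist_force: [0.5, 0.3, -0.4]
gripper_width: 0.136
```

Run:
```python
from h import *
plan([rd(-.07,.072,.028),rd(-.03,.072,.028)])
```

```text
now [ 0.415  -0.1375  0.0297] yaw 159.7
(np.float64(0.4966), np.float64(-0.1678), 0.028, 159.8) [-0.87, 0.0, 0.017, 0.0, 0.0, 0.0] rows 4
(np.float64(0.5341), np.float64(-0.1816), 0.028, 159.8) [-0.4, 0.0, 0.0, 0.0, 0.0, 0.0] rows 2
```

>>> servo_tool([
  [-0.1,0,0,0,0,0],
  [-0.2,0,0,0,0,0],
  [-0.3,0,0,0,0,0],
  [-0.4,0,0,0,0,0],
  [-0.5,0,0.01,0,0,0],
  [-0.6,0,0.01,0,0,0],
  [-0.7,0,0.01,0,0,0],
  [-0.8,0,0.01,0,0,0],
  [-0.87,0,0.01,0,0,0],
  [-0.87,0,0.01,0,0,0],
])

```text
clock: 26.22
tool_pos: [0.4976, -0.1693, 0.0279]
ee_rot: [[-0.937, 0.349, 0.001], [0.349, 0.937, -0.001], [-0.001, -0.0, -1.0]]
wrist_force: [1.1, 0.2, -1.6]
gripper_width: 0.132
```

Run:
```python
from h import *
s=sense();print(s['wrist_force'],s['gripper_width']);plan([rd(-.03,.072,.028)])
```

```text
[ 1.13231902  0.1828599  -1.63669121] 0.1324243096394226
now [ 0.4976 -0.1693  0.0279] yaw 159.6
(np.float64(0.5341), np.float64(-0.1816), 0.028, 159.8) [-0.385, 0.012, 0.0, 0.0, 0.0, 0.0] rows 2
```

>>> servo_tool([
  [-0.06,0.01,0,0,0,0],
  [-0.12,0.01,0,0,0,0],
  [-0.18,0.01,0,0,0,0],
  [-0.24,0.01,0,0,0,0],
  [-0.3,0.01,0,0,0,0],
  [-0.34,0.01,0,0,0,0],
  [-0.36,0.01,0,0,0,0],
  [-0.36,0.01,0,0,0,0],
])

```text
clock: 26.88
tool_pos: [0.5278, -0.1794, 0.0269]
ee_rot: [[-0.938, 0.348, -0.006], [0.348, 0.938, 0.002], [0.006, -0.0, -1.0]]
wrist_force: [-8.0, 1.5, 1.9]
gripper_width: 0.134
```

>>> servo_tool([
  [-0.02,0,0,0,0,0],
  [-0.04,0,0,0,0,0],
  [-0.04,0,0,0,0,0],
])

```text
clock: 27.13
tool_pos: [0.5281, -0.1796, 0.0262]
ee_rot: [[-0.938, 0.348, -0.013], [0.348, 0.938, 0.004], [0.014, -0.0, -1.0]]
wrist_force: [-20.6, 4.3, 10.0]
gripper_width: 0.132
```

Run:
```python
from h import *
s=sense();f=s['wrist_force'];print(f,'along ux',f[:2]@ux);p=s['tool_pos'][:2]-O;print('reader x,y',p@ux,p@uy,s['tool_pos'][2])
```

```text
[-20.60268      4.26348897  10.04326707] along ux -20.807646497136076
reader x,y -0.036394546692284445 0.07177871347392378 0.02615899508881158
```

Firm stop with 20 N at TCP x' = −36 mm. It is probably home, gripped a few mm further back. Release and check.

>>> servo_tool([
  [0.04,0,0,0,0,0],
  [0.04,0,0,0,0,0],
  [0.04,0,0,0,0,0],
  [0.04,0,-0.2,0,0,0],
  [0.04,0,-0.6,0,0,0],
  [0.04,0,-1,0,0,0],
  [0.04,0,-1,0,0,0],
  [0.04,0,-1,0,0,0],
], claw=45)

```text
clock: 27.8
tool_pos: [0.5334, -0.1816, 0.1322]
ee_rot: [[-0.937, 0.348, 0.009], [0.348, 0.937, -0.004], [-0.009, -0.001, -1.0]]
wrist_force: [-0.4, -0.1, -0.8]
gripper_width: 0.51
```

>>> servo_tool([
  [0.4,0,-0.3,0,0,0],
  [0.4,0,-0.3,0,0,0],
  [0.4,0,-0.3,0,0,0],
  [0.4,0,-0.3,0,0,0],
  [0.4,0,-0.3,0,0,0],
])

```text
clock: 28.22
tool_pos: [0.493, -0.1663, 0.1575]
ee_rot: [[-0.937, 0.348, 0.001], [0.348, 0.937, -0.0], [-0.001, -0.0, -1.0]]
wrist_force: [0.1, 1.0, -0.3]
gripper_width: 0.517
```

Run:
```python
from h import *
s=sense();im=capture("wrist");c=cam("wrist",s);print(s['tool_pos'])
for n,p in dict(finrear=(-.05,.072,.056),platetop=(-.004,.072,.052),plateL=(-.004,.098,.03)).items(): print(n,proj(c,rd(*p)[:3]))
cv2.imwrite("pics/w7.png",cv2.resize(im[140:340,180:460],(784,560),interpolation=cv2.INTER_CUBIC))
plan([(.415,0,.17,165),(.43,.3,.20,172)])
```

```text
[ 0.4930019  -0.16634215  0.15753934]
finrear [319.45232211 276.325022  ]
platetop [319.69036025 331.68445056]
plateL [351.90503179 318.51192358]
now [ 0.4929 -0.1663  0.1574] yaw 159.6
  .. [0.655, 0.644, -0.063, 0.0, 0.0, -0.03] rows 4
(0.415, 0, 0.17, 165) [0.624, 0.674, -0.063, 0.0, 0.0, -0.03] rows 4
  .. [0.21, 0.979, -0.1, 0.0, 0.0, -0.026] rows 4
  .. [0.17, 0.986, -0.1, 0.0, 0.0, -0.026] rows 4
(0.43, 0.3, 0.2, 172) [0.13, 0.993, -0.101, 0.0, 0.0, -0.026] rows 4
```

View pics/w7.png

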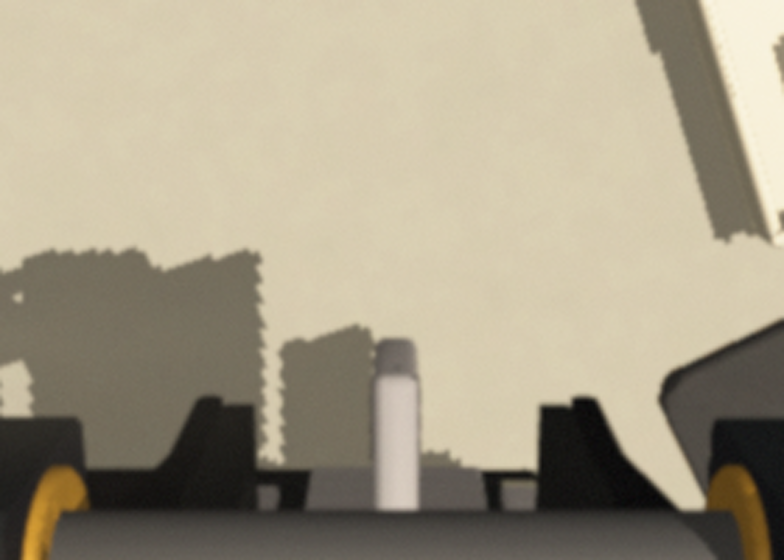

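Fin rear edge at about row 274 against 276 expected, and the plate is against the face: home. Now the second new carrier.

>>> servo_tool([
  [0.655,0.644,-0.06,0,0,-0.03],
  [0.655,0.644,-0.06,0,0,-0.03],
  [0.655,0.644,-0.06,0,0,-0.03],
  [0.655,0.644,-0.06,0,0,-0.03],
])

```text
clock: 28.6
tool_pos: [0.4529, -0.081, 0.1634]
ee_rot: [[-0.954, 0.301, -0.0], [0.301, 0.954, 0.0], [0.0, 0.0, -1.0]]
wrist_force: [-0.6, 0.1, 0.0]
gripper_width: 0.513
```

>>> servo_tool([
  [0.624,0.674,-0.06,0,0,-0.03],
  [0.624,0.674,-0.06,0,0,-0.03],
  [0.624,0.674,-0.06,0,0,-0.03],
  [0.624,0.674,-0.06,0,0,-0.03],
])

```text
clock: 28.93
tool_pos: [0.4147, 0.0013, 0.17]
ee_rot: [[-0.967, 0.256, 0.001], [0.256, 0.967, -0.0], [-0.001, 0.0, -1.0]]
wrist_force: [-0.7, -1.0, 0.5]
gripper_width: 0.519
```

>>> servo_tool([
  [0.2,1,-0.1,0,0,-0.02],
  [0.2,1,-0.1,0,0,-0.02],
  [0.2,1,-0.1,0,0,-0.02],
  [0.2,1,-0.1,0,0,-0.02],
])

```text
clock: 29.27
tool_pos: [0.4232, 0.1037, 0.1806]
ee_rot: [[-0.974, 0.226, 0.003], [0.226, 0.974, 0.001], [-0.002, 0.001, -1.0]]
wrist_force: [-0.3, -0.4, 0.5]
gripper_width: 0.517
```

>>> servo_tool([
  [0.2,1,-0.1,0,0,-0.02],
  [0.2,1,-0.1,0,0,-0.02],
  [0.2,1,-0.1,0,0,-0.02],
  [0.2,1,-0.1,0,0,-0.02],
])

```text
clock: 29.6
tool_pos: [0.4264, 0.2056, 0.1902]
ee_rot: [[-0.981, 0.195, 0.002], [0.195, 0.981, 0.001], [-0.002, 0.001, -1.0]]
wrist_force: [0.2, -0.5, -0.3]
gripper_width: 0.516
```

>>> servo_tool([
  [0,1,-0.1,0,0,-0.02],
  [0,1,-0.1,0,0,-0.02],
  [0,1,-0.1,0,0,-0.02],
  [0,1,-0.1,0,0,-0.02],
])

```text
clock: 29.93
tool_pos: [0.4466, 0.3032, 0.1998]
ee_rot: [[-0.986, 0.165, 0.002], [0.165, 0.986, 0.001], [-0.002, 0.001, -1.0]]
wrist_force: [-1.2, -1.5, 0.0]
gripper_width: 0.518
```

>>> servo_tool([
  [0,0.5,0,0,0,0],
  [0,0.5,0,0,0,0],
  [0,0.5,0,0,0,0],
  [0,0.5,0,0,0,0],
])

```text
clock: 30.27
tool_pos: [0.4533, 0.3496, 0.1991]
ee_rot: [[-0.986, 0.167, -0.001], [0.167, 0.986, -0.002], [0.0, -0.002, -1.0]]
wrist_force: [0.8, -0.2, 0.7]
gripper_width: 0.519
```

Run:
```python
from h import *
s=sense();im=capture("wrist");c=cam("wrist",s);print(s['tool_pos'],s['clock']);cv2.imwrite("pics/w8.png",im)
for r in regions_of("wrist","new1"):
    if r['conf']>.3:
      b=cv2.boundingRect(cv2.findNonZero(r['mask'].astype(np.uint8)));print(r['conf'],r['position'],b,ray(c,r['position'],.03))
```

```text
[0.45334128 0.34955743 0.19907323] 30.2667
0.83 [396.7, 244.7] (362, 170, 67, 150) [0.48349032 0.41256407 0.03      ]
```

View pics/w8.png

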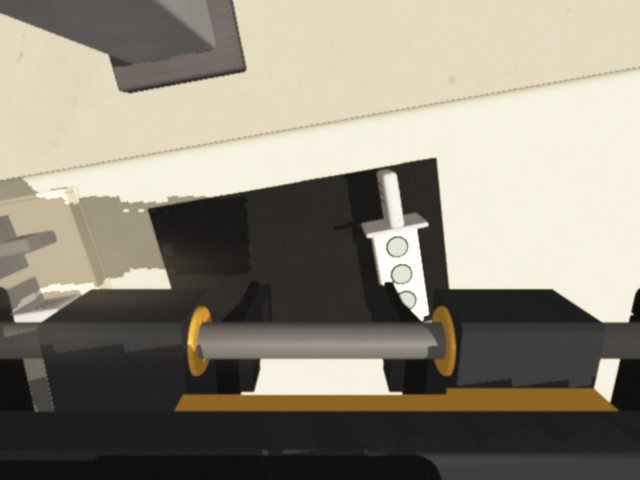

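Only carrier B is left on the mat: cells (397,246), (402,273), (407,300), fin rear (386,173).

Run:
```python
from h import *
c=cam("wrist")
o,d,yaw=carrier(c,[(397,246),(402,273),(407,300)],(387,173))
n=np.array([-d[1],d[0]])
g=o-.034*d; print(g)
plan([(g[0],g[1],.10,180+yaw)])
```

```text
origin [0.46778638 0.41171877] yaw 3.2890296016286 fin-end lateral 6.833808655860002e-05 cells x [np.float64(0.01691765377770787), np.float64(0.04272177866168131), np.float64(0.06954811927064189)]
[0.43384239 0.40976809]
now [0.453  0.3494 0.1995] yaw 170.3
(np.float64(0.43384238513934864), np.float64(0.40976808817897475), 0.1, np.float64(183.2890296016286)) [0.291, 0.564, 0.994, 0.0, 0.0, -0.144] rows 4
```

>>> servo_tool([
  [0.29,0.56,0.5,0,0,-0.144],
  [0.29,0.56,0.98,0,0,-0.144],
  [0.29,0.56,0.98,0,0,-0.144],
  [0.29,0.56,0.98,0,0,-0.144],
  [0.29,0.56,0.98,0,0,-0.144],
  [0.29,0.56,0.98,0,0,-0.144],
], claw=50)

```text
clock: 30.87
tool_pos: [0.4345, 0.4107, 0.1034]
ee_rot: [[-0.998, -0.058, 0.002], [-0.058, 0.998, 0.0], [-0.002, 0.0, -1.0]]
wrist_force: [-0.1, -0.0, 0.5]
gripper_width: 0.572
```

Run:
```python
from h import *
s=sense();im=capture("wrist");c=cam("wrist",s)
plan([(.4338,.4098,.02,183.3)])
d=np.array([np.cos(np.radians(3.3)),np.sin(np.radians(3.3))]);g=np.array([.4338,.4098])
print(proj(c,np.append(g-.016*d,.05)))
row=cv2.cvtColor(im,cv2.COLOR_BGR2GRAY)
for y in range(205,290,8): 
    k=np.flatnonzero(row[y,250:400]>90)+250;print(y,k[[0,-1]] if len(k) else '',len(k))
```

```text
now [0.4352 0.4112 0.1045] yaw -176.7
(0.4338, 0.4098, 0.02, 183.3) [0.018, -0.015, 0.845, 0.0, 0.0, 0.0] rows 4
[317.56199883 237.46064631]
205 [250 399] 150
213 [250 399] 150
221 [361 399] 37
229 [312 399] 25
237 [311 399] 27
245 [310 399] 30
253 [309 399] 31
261 [309 399] 31
269 [309 399] 32
277 [310 399] 32
285 [283 399] 72
```

>>> servo_tool([
  [0.01,0,0.25,0,0,0],
  [0.01,0,0.5,0,0,0],
  [0.01,0,0.75,0,0,0],
  [0.01,0,0.85,0,0,0],
  [0.01,0,0.85,0,0,0],
])

```text
clock: 31.33
tool_pos: [0.432, 0.41, 0.0161]
ee_rot: [[-0.998, -0.058, -0.002], [-0.058, 0.998, -0.001], [0.002, -0.001, -1.0]]
wrist_force: [-1.0, 0.8, -0.7]
gripper_width: 0.575
```

>>> servo_tool([
  [0,0,0,0,0,0],
  [0,0,0,0,0,0],
  [0,0,0,0,0,0],
  [0,0,0,0,0,0],
  [0,0,0,0,0,0],
  [0,0,0,0,0,0],
  [0,0,0,0,0,0],
], claw=0)

```text
clock: 31.92
tool_pos: [0.4323, 0.4113, 0.0171]
ee_rot: [[-0.998, -0.059, 0.0], [-0.059, 0.998, 0.0], [-0.0, 0.0, -1.0]]
wrist_force: [0.5, -0.4, 4.1]
gripper_width: 0.135
```

>>> servo_tool([
  [0,0,-0.2,0,0,0],
  [0,0,-0.5,0,0,0],
  [0,0,-0.8,0,0,0],
  [0,0,-1,0,0,0],
  [0,0,-1,0,0,0],
])

```text
clock: 32.33
tool_pos: [0.4349, 0.4134, 0.1222]
ee_rot: [[-0.998, -0.059, 0.007], [-0.059, 0.998, 0.005], [-0.007, 0.005, -1.0]]
wrist_force: [1.3, 1.0, -1.8]
gripper_width: 0.139
```

Run:
```python
from h import *
s=sense();print(s['gripper_width'],s['torque'],s['wrist_force'])
plan([(.415,.1,.13,168),rd(-.16,.0,.10)])
```

```text
0.1390158527773923 [ 0.14455634 -0.10155414 -0.01162056] [ 1.31949931  0.96756013 -1.75050295]
now [0.4349 0.4134 0.1222] yaw -176.6
  .. [0.096, -0.779, -0.024, 0.0, 0.0, 0.043] rows 3
  .. [0.043, -0.784, -0.024, 0.0, 0.0, 0.043] rows 3
  .. [-0.01, -0.785, -0.024, 0.0, 0.0, 0.042] rows 3
(0.415, 0.1, 0.13, 168) [-0.062, -0.782, -0.024, 0.004, 0.004, 0.043] rows 3
  .. [-0.091, -0.759, 0.075, 0.0, 0.0, 0.023] rows 3
  .. [-0.118, -0.755, 0.075, 0.0, 0.0, 0.023] rows 3
  .. [-0.145, -0.75, 0.075, 0.0, 0.0, 0.022] rows 3
(np.float64(0.3873), np.float64(-0.2043), 0.1, 159.8) [-0.171, -0.744, 0.075, 0.0, 0.0, 0.023] rows 3
```

>>> servo_tool([
  [0.03,-0.26,-0.03,0,0,0.043],
  [0.06,-0.52,-0.03,0,0,0.043],
  [0.1,-0.78,-0.03,0,0,0.043],
  [0.1,-0.78,-0.03,0,0,0.043],
])

```text
clock: 32.67
tool_pos: [0.425, 0.3287, 0.1174]
ee_rot: [[-1.0, 0.01, -0.004], [0.01, 1.0, -0.004], [0.004, -0.004, -1.0]]
wrist_force: [-0.0, 0.4, -0.9]
gripper_width: 0.133
```

>>> servo_tool([
  [0.02,-0.26,-0.03,0,0,0.043],
  [0.03,-0.52,-0.03,0,0,0.043],
  [0.04,-0.78,-0.03,0,0,0.043],
  [0.04,-0.78,-0.03,0,0,0.043],
])

```text
clock: 33.0
tool_pos: [0.4209, 0.2515, 0.121]
ee_rot: [[-0.997, 0.078, -0.003], [0.078, 0.997, -0.003], [0.003, -0.003, -1.0]]
wrist_force: [0.8, 0.4, -1.6]
gripper_width: 0.137
```

>>> servo_tool([
  [0,-0.26,-0.03,0,0,0.043],
  [0,-0.52,-0.03,0,0,0.043],
  [-0.01,-0.78,-0.03,0,0,0.043],
  [-0.01,-0.78,-0.03,0,0,0.043],
])

```text
clock: 33.33
tool_pos: [0.4164, 0.1744, 0.1245]
ee_rot: [[-0.989, 0.145, -0.002], [0.145, 0.989, -0.002], [0.002, -0.002, -1.0]]
wrist_force: [0.3, -0.4, -1.1]
gripper_width: 0.139
```

>>> servo_tool([
  [-0.02,-0.26,-0.02,0,0,0.043],
  [-0.04,-0.52,-0.02,0,0,0.043],
  [-0.06,-0.78,-0.02,0,0,0.043],
  [-0.06,-0.78,-0.02,0,0,0.043],
])

```text
clock: 33.67
tool_pos: [0.4116, 0.0968, 0.127]
ee_rot: [[-0.977, 0.212, -0.001], [0.212, 0.977, -0.001], [0.001, -0.002, -1.0]]
wrist_force: [0.1, -0.1, -1.8]
gripper_width: 0.134
```

>>> servo_tool([
  [-0.03,-0.26,0.03,0,0,0.023],
  [-0.06,-0.52,0.05,0,0,0.023],
  [-0.09,-0.76,0.08,0,0,0.023],
  [-0.09,-0.76,0.08,0,0,0.023],
])

```text
clock: 34.0
tool_pos: [0.4045, 0.021, 0.1188]
ee_rot: [[-0.969, 0.247, -0.001], [0.247, 0.969, -0.001], [0.001, -0.001, -1.0]]
wrist_force: [0.1, -0.1, -1.8]
gripper_width: 0.134
```

>>> servo_tool([
  [-0.04,-0.26,0.03,0,0,0.023],
  [-0.08,-0.52,0.05,0,0,0.023],
  [-0.12,-0.755,0.08,0,0,0.023],
  [-0.12,-0.755,0.08,0,0,0.023],
])

```text
clock: 34.33
tool_pos: [0.3981, -0.055, 0.1112]
ee_rot: [[-0.959, 0.282, -0.0], [0.282, 0.959, -0.001], [0.0, -0.001, -1.0]]
wrist_force: [0.7, 0.1, -0.8]
gripper_width: 0.136
```

>>> servo_tool([
  [-0.05,-0.26,0.03,0,0,0.023],
  [-0.1,-0.52,0.05,0,0,0.023],
  [-0.145,-0.75,0.08,0,0,0.023],
  [-0.145,-0.75,0.08,0,0,0.023],
])

```text
clock: 34.67
tool_pos: [0.3915, -0.131, 0.1034]
ee_rot: [[-0.949, 0.316, 0.0], [0.316, 0.949, -0.001], [-0.0, -0.001, -1.0]]
wrist_force: [-0.1, -0.4, -2.6]
gripper_width: 0.131
```

>>> servo_tool([
  [-0.05,-0.26,0.03,0,0,0.023],
  [-0.1,-0.52,0.05,0,0,0.023],
  [-0.17,-0.745,0.08,0,0,0.023],
  [-0.17,-0.745,0.08,0,0,0.023],
  [-0.17,-0.745,0.08,0,0,0.023],
  [-0.17,-0.745,0.08,0,0,0.023],
])

```text
clock: 35.17
tool_pos: [0.384, -0.2039, 0.0953]
ee_rot: [[-0.937, 0.348, -0.001], [0.348, 0.937, 0.002], [0.001, 0.001, -1.0]]
wrist_force: [0.1, -0.9, -1.6]
gripper_width: 0.135
```

Run:
```python
from h import *
s=sense();print(s['gripper_width'],s['wrist_force'],s['clock'])
plan([rd(-.162,.0,.025)])
```

```text
0.13477792276016895 [ 0.14155112 -0.87634596 -1.60042467] 35.1667
now [ 0.384  -0.2039  0.0953] yaw 159.6
(np.float64(0.3854), np.float64(-0.2036), 0.025, 159.8) [-0.013, 0.006, 0.703, 0.0, 0.0, 0.0] rows 3
```

>>> servo_tool([
  [-0.01,0,0.25,0,0,0],
  [-0.01,0,0.5,0,0,0],
  [-0.01,0,0.68,0,0,0],
  [-0.01,0,0.68,0,0,0],
  [-0.01,0,0.68,0,0,0],
  [-0.01,0,0.68,0,0,0],
])

```text
clock: 35.67
tool_pos: [0.3854, -0.2055, 0.0287]
ee_rot: [[-0.938, 0.347, 0.001], [0.347, 0.938, -0.001], [-0.001, -0.0, -1.0]]
wrist_force: [0.1, -0.2, -1.2]
gripper_width: 0.132
```

Run:
```python
from h import *
print(sense()['gripper_width']);plan([rd(-.072,.0,.025),rd(-.036,0,.025)])
```

```text
0.13192575564334666
now [ 0.3854 -0.2055  0.0287] yaw 159.7
(np.float64(0.4699), np.float64(-0.2347), 0.025, 159.8) [-0.894, 0.019, 0.038, 0.0, 0.0, 0.0] rows 4
(np.float64(0.5037), np.float64(-0.2471), 0.025, 159.8) [-0.36, 0.0, 0.0, 0.0, 0.0, 0.0] rows 2
```

>>> servo_tool([
  [-0.1,0.02,0.02,0,0,0],
  [-0.2,0.02,0.03,0,0,0],
  [-0.3,0.02,0.03,0,0,0],
  [-0.4,0.02,0.03,0,0,0],
  [-0.5,0.02,0.03,0,0,0],
  [-0.6,0.02,0.03,0,0,0],
  [-0.7,0.02,0.03,0,0,0],
  [-0.8,0.02,0.03,0,0,0],
  [-0.89,0.02,0.03,0,0,0],
  [-0.89,0.02,0.03,0,0,0],
])

```text
clock: 36.5
tool_pos: [0.4706, -0.2359, 0.0254]
ee_rot: [[-0.937, 0.348, 0.002], [0.348, 0.937, -0.001], [-0.002, -0.0, -1.0]]
wrist_force: [1.2, 0.0, -3.3]
gripper_width: 0.135
```

Run:
```python
from h import *
s=sense();print(s['wrist_force'],s['gripper_width']);plan([rd(-.036,.0,.025)])
```

```text
[ 1.15374288  0.00835808 -3.25632503] 0.13487770407724092
now [ 0.4706 -0.2359  0.0254] yaw 159.6
(np.float64(0.5037), np.float64(-0.2471), 0.025, 159.8) [-0.349, 0.01, 0.005, 0.0, 0.0, 0.0] rows 2
```

>>> servo_tool([
  [-0.06,0.01,0,0,0,0],
  [-0.12,0.01,0,0,0,0],
  [-0.18,0.01,0,0,0,0],
  [-0.24,0.01,0,0,0,0],
  [-0.29,0.01,0,0,0,0],
  [-0.32,0.01,0,0,0,0],
  [-0.34,0.01,0,0,0,0],
  [-0.34,0.01,0,0,0,0],
])

```text
clock: 37.17
tool_pos: [0.5014, -0.2461, 0.0248]
ee_rot: [[-0.937, 0.348, 0.001], [0.348, 0.937, -0.0], [-0.001, -0.0, -1.0]]
wrist_force: [0.1, 0.4, -3.0]
gripper_width: 0.134
```

Run:
```python
from h import *
s=sense();f=s['wrist_force'];print(f,'along ux',f[:2]@ux,s['gripper_width']);p=s['tool_pos'][:2]-O;print('reader x,y',p@ux,p@uy,s['tool_pos'][2])
```

```text
[ 0.12629215  0.35730274 -2.96307837] along ux -0.004851694591674568 0.13446982004593092
reader x,y -0.038407897257509135 0.00014368715324977171 0.024818890606654567
```

No stop yet; push on gently.

>>> servo_tool([
  [-0.02,0,0,0,0,0],
  [-0.04,0,0,0,0,0],
  [-0.06,0,0,0,0,0],
  [-0.06,0,0,0,0,0],
])

```text
clock: 37.5
tool_pos: [0.5029, -0.2469, 0.0238]
ee_rot: [[-0.938, 0.348, -0.008], [0.348, 0.938, 0.003], [0.009, -0.0, -1.0]]
wrist_force: [-13.3, 1.8, 4.5]
gripper_width: 0.139
```

>>> servo_tool([
  [-0.02,0,0,0,0,0],
  [-0.04,0,0,0,0,0],
  [-0.04,0,0,0,0,0],
])

```text
clock: 37.75
tool_pos: [0.5033, -0.2471, 0.0231]
ee_rot: [[-0.937, 0.348, -0.015], [0.348, 0.938, 0.006], [0.016, 0.0, -1.0]]
wrist_force: [-24.0, 4.8, 12.5]
gripper_width: 0.132
```

Run:
```python
from h import *
s=sense();f=s['wrist_force'];print(f,'along ux',f[:2]@ux,s['gripper_width']);p=s['tool_pos'][:2]-O;print('reader x,y',p@ux,p@uy,s['tool_pos'][2])
```

```text
[-23.99357835   4.7808564   12.4546774 ] along ux -24.16862697627378 0.13178959607963733
reader x,y -0.036301998745152345 -0.00011210092752326665 0.02306915504856715
```

Firm stop at −36 mm again. Release and go to the lever, now at load.

>>> servo_tool([
  [0.06,0,0,0,0,0],
  [0.06,0,0,0,0,0],
  [0.06,0,0,0,0,0],
  [0.06,0,-0.2,0,0,0],
  [0.06,0,-0.6,0,0,0],
  [0.06,0,-1,0,0,0],
  [0.06,0,-1,0,0,0],
  [0.06,0,-1,0,0,0],
], claw=45)

```text
clock: 38.42
tool_pos: [0.508, -0.2492, 0.1293]
ee_rot: [[-0.937, 0.348, 0.008], [0.348, 0.937, -0.005], [-0.009, -0.002, -1.0]]
wrist_force: [0.0, 2.0, -0.3]
gripper_width: 0.508
```

>>> servo_tool([
  [0,0,-0.9,0,0,0],
  [0,0,-0.9,0,0,0],
  [0,0,-0.9,0,0,0],
  [0,0,-0.9,0,0,0],
  [0,0,-0.9,0,0,0],
])

```text
clock: 38.83
tool_pos: [0.5048, -0.2473, 0.2141]
ee_rot: [[-0.937, 0.348, 0.0], [0.348, 0.937, -0.0], [-0.0, 0.0, -1.0]]
wrist_force: [-0.0, 0.5, -0.4]
gripper_width: 0.514
```

Run:
```python
from h import *
s=sense();im=capture("wrist");c=cam("wrist",s);print(s['tool_pos'],s['clock']);cv2.imwrite("pics/w9.png",im)
for y in(.072,0):
  print([proj(c,rd(*p)[:3]).round(1).tolist() for p in((-.05,y,.056),(-.004,y,.056),(-.004,y+.026,.052))])
print('grip',proj(c,rd(.084,-.032,.133)[:3]))
for r in regions_of("wrist","lever_grip"): print(r['conf'],r['position'],cv2.boundingRect(cv2.findNonZero(r['mask'].astype(np.uint8))))
plan([rd(.084,-.032,.17),rd(.084,-.032,.102)])
```

```text
[ 0.50478206 -0.24726191  0.21410668] 38.8333
[[406.4, 208.2], [403.4, 261.0], [432.5, 259.5]]
[[319.4, 208.4], [319.6, 261.3], [349.6, 259.8]]
grip [275.75359396 408.84544578]
0.59 [306.1, 318.2] (265, 284, 69, 111)
now [ 0.5036 -0.2465  0.2121] yaw 159.6
  .. [-0.602, -0.161, 0.208, 0.0, 0.0, 0.0] rows 3
(np.float64(0.6052), np.float64(-0.3186), 0.17, 159.8) [-0.603, -0.161, 0.208, 0.0, 0.0, 0.0] rows 3
(np.float64(0.6052), np.float64(-0.3186), 0.102, 159.8) [0.0, 0.0, 0.68, 0.0, 0.0, 0.0] rows 3
```

View pics/w9.png

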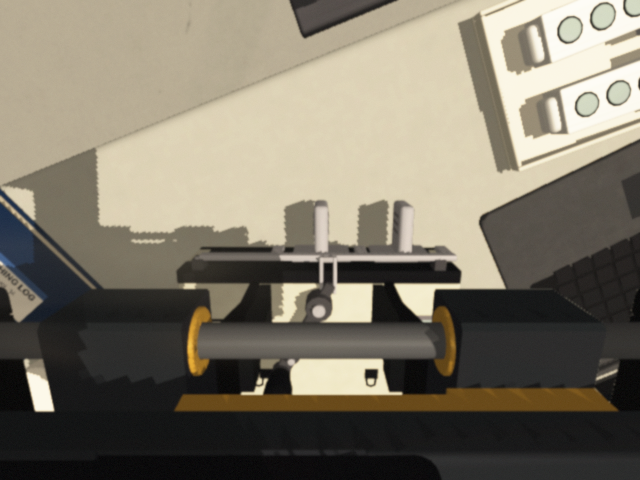

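Both fins are level at row ~203, with their plates at the bar. The lever points to the load side (319,305)→(280,375). Throw it back.

>>> servo_tool([
  [-0.3,-0.08,-0.1,0,0,0],
  [-0.6,-0.16,0,0,0,0],
  [-0.6,-0.16,0,0,0,0],
  [-0.6,-0.16,0,0,0,0],
], claw=54)

```text
clock: 39.27
tool_pos: [0.5542, -0.2827, 0.2101]
ee_rot: [[-0.937, 0.349, -0.006], [0.349, 0.937, 0.004], [0.007, 0.002, -1.0]]
wrist_force: [-0.2, 0.4, 0.3]
gripper_width: 0.611
```

>>> servo_tool([
  [-0.3,-0.08,0,0,0,0],
  [-0.6,-0.16,0.2,0,0,0],
  [-0.6,-0.16,0.4,0,0,0],
  [-0.6,-0.16,0.4,0,0,0],
  [-0.6,-0.16,0.4,0,0,0],
])

```text
clock: 39.68
tool_pos: [0.604, -0.3175, 0.1721]
ee_rot: [[-0.937, 0.348, -0.005], [0.348, 0.937, 0.003], [0.006, 0.002, -1.0]]
wrist_force: [-0.1, 0.6, 0.1]
gripper_width: 0.621
```

Run:
```python
from h import *
plan([rd(.084,-.032,.102)])
```

```text
now [ 0.604  -0.3175  0.1721] yaw 159.6
(np.float64(0.6052), np.float64(-0.3186), 0.102, 159.8) [-0.019, -0.007, 0.701, 0.0, -0.004, 0.0] rows 3
```

>>> servo_tool([
  [-0.02,0,0.2,0,0,0],
  [-0.02,0,0.4,0,0,0],
  [-0.02,0,0.6,0,0,0],
  [-0.02,0,0.7,0,0,0],
  [-0.02,0,0.7,0,0,0],
])

```text
clock: 40.1
tool_pos: [0.6061, -0.3184, 0.1033]
ee_rot: [[-0.937, 0.348, -0.003], [0.348, 0.937, 0.002], [0.003, 0.001, -1.0]]
wrist_force: [-0.5, 1.1, -0.9]
gripper_width: 0.62
```

>>> servo_tool([
  [0,0,0,0,0,0],
  [0,0,0,0,0,0],
  [0,0,0,0,0,0],
  [0,0,0,0,0,0],
], claw=36)

```text
clock: 40.43
tool_pos: [0.6086, -0.3203, 0.1066]
ee_rot: [[-0.937, 0.348, 0.002], [0.348, 0.937, -0.002], [-0.003, -0.001, -1.0]]
wrist_force: [-0.2, -0.5, 0.4]
gripper_width: 0.444
```

>>> servo_tool([
  [0,0.08,0,0,0,0],
  [-0.03,0.16,0,0,0,0],
  [-0.06,0.24,0,0,0,0],
  [-0.07,0.32,0,0,0,0],
  [-0.07,0.4,0,0,0,0],
  [-0.06,0.48,0,0,0,0],
  [-0.03,0.56,0,0,0,0],
  [0,0.6,0,0,0,0],
])

```text
clock: 41.1
tool_pos: [0.6296, -0.2629, 0.1055]
ee_rot: [[-0.937, 0.348, 0.001], [0.348, 0.937, -0.001], [-0.002, -0.0, -1.0]]
wrist_force: [0.4, -1.2, 0.3]
gripper_width: 0.413
```

>>> servo_tool([
  [0,0.04,0,0,0,0],
  [0,0.08,0,0,0,0],
  [0,0.12,0,0,0,0],
  [0,0.12,0,0,0,0],
])

```text
clock: 41.43
tool_pos: [0.6305, -0.2548, 0.1045]
ee_rot: [[-0.937, 0.349, -0.005], [0.349, 0.937, -0.004], [0.003, -0.006, -1.0]]
wrist_force: [-8.2, -9.0, 2.5]
gripper_width: 0.413
```

Run:
```python
from h import *
s=sense();p=s['tool_pos'][:2]-O;print(p@ux,p@uy,s['wrist_force'],s['gripper_width'])
```

```text
0.08574296168256135 0.0366126369685767 [-8.18763524 -9.01596073  2.5429781 ] 0.41263934364895616
```

>>> servo_tool([
  [0,0.03,0,0,0,0],
  [0,0.05,0,0,0,0],
  [0,0.05,0,0,0,0],
])

```text
clock: 41.68
tool_pos: [0.6307, -0.254, 0.1044]
ee_rot: [[-0.937, 0.35, -0.007], [0.35, 0.937, -0.009], [0.004, -0.011, -1.0]]
wrist_force: [-12.9, -19.6, 1.7]
gripper_width: 0.42
```

Run:
```python
from h import *
s=sense();p=s['tool_pos'][:2]-O;f=s['wrist_force'];print(p@ux,p@uy,f[:2]@ux,f[:2]@uy,f,s['gripper_width'])
```

```text
0.08563923103102482 0.03739570599858487 -5.39370067590877 -22.82817746746085 [-12.94447902 -19.56165015   1.70515409] 0.42033228359259983
```

>>> servo_tool([
  [0,-0.1,0,0,0,0],
  [0,-0.1,-0.4,0,0,0],
  [0,-0.1,-0.8,0,0,0],
  [0,-0.1,-0.8,0,0,0],
])

```text
clock: 42.02
tool_pos: [0.6352, -0.2589, 0.1945]
ee_rot: [[-0.937, 0.349, 0.012], [0.349, 0.937, -0.006], [-0.013, -0.001, -1.0]]
wrist_force: [1.6, -0.1, 2.2]
gripper_width: 0.418
```

>>> servo_tool([
  [0.5,-0.15,-0.6,0,0,0],
  [1,-0.3,-0.9,0,0,0],
  [1,-0.3,-0.9,0,0,0],
  [1,-0.3,-0.9,0,0,0],
  [1,-0.3,-0.9,0,0,0],
], claw=87)

```text
clock: 42.43
tool_pos: [0.5267, -0.2506, 0.2788]
ee_rot: [[-0.937, 0.349, 0.005], [0.349, 0.937, -0.003], [-0.006, -0.001, -1.0]]
wrist_force: [0.5, 0.6, 0.3]
gripper_width: 0.709
```

>>> servo_tool([
  [0.3,0,0,0,0,0],
  [0.3,0,0,0,0,0],
  [0.3,0,0,0,0,0],
  [0.3,0,0,0,0,0],
])

```text
clock: 42.77
tool_pos: [0.4996, -0.2396, 0.2742]
ee_rot: [[-0.937, 0.348, 0.0], [0.348, 0.937, 0.0], [-0.0, 0.0, -1.0]]
wrist_force: [0.1, 0.3, 0.2]
gripper_width: 0.964
```

Run:
```python
from h import *
s=sense();im=capture("wrist");c=cam("wrist",s);print(s['tool_pos'],s['clock']);cv2.imwrite("pics/w10.png",cv2.resize(im[130:330,180:480],(800,533),interpolation=cv2.INTER_CUBIC))
print('pivot',proj(c,rd(.026,0,.09)[:3]))
for a in(.3,.4,.5,.56): print(a,proj(c,rd(.026+.066*np.cos(a),.066*np.sin(a),.133)[:3]).round(1),proj(c,rd(.026+.04*np.cos(a),.04*np.sin(a),.09)[:3]).round(1))
for l in("lever_grip","lever"):
  for r in regions_of("wrist",l):
    b=cv2.minAreaRect(cv2.findNonZero(r['mask'].astype(np.uint8)));print(l,r['conf'],r['position'],b)
```

```text
[ 0.49957837 -0.23960463  0.27416802] 42.7667
pivot [314.14495736 290.47986752]
0.3 [335.8 375.3] [326.6 327. ]
0.4 [342.9 373.1] [330.4 325.7]
0.5 [349.7 370.2] [334.2 324.1]
0.56 [353.6 368.2] [336.3 323. ]
lever 0.85 [324.5, 304.2] ((329.0357971191406, 321.983642578125), (118.18006896972656, 24.738759994506836), 65.44955444335938)
```

View pics/w10.png

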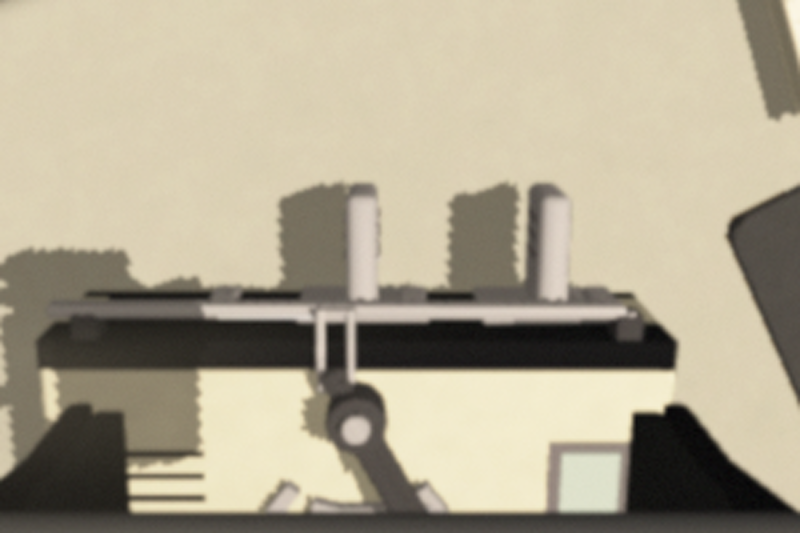

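The lever arm runs from (357,430) to (405,505) in the crop, about 0.5 rad, so it is at lock. The bar's fingers stand at the left of both plates. Handing in.

```bash
python3 -c "
from bench import *
print(hand_in(), sense()['clock'])"
```

```text
the job is handed in; nothing more can be done
the job is handed in; nothing more can be done
```

The job is handed in at about 43 s on the robot clock, with every step carried out; the hand-in gave no verdict.

- **What I did:** I threw the lever to load and pulled the two measured carriers from bays 1 and 2. I laid them side by side in the tray, pushed the two new carriers from the mat into bays 1 and 2, and threw the lever back to lock.
- **New carriers:** Both stopped firmly at the same depth, with 20 to 24 N of push. In the last pictures their plates lie against the face and the bar's fingers stand at each plate's left edge. The stop came 36 mm short of the face instead of the 30 to 34 mm I had planned. I put that down to gripping the fins further back and did not measure it separately.
- **Lever:** The last wrist picture puts it at about 0.5 rad or slightly above. The throw ended against a firm stop of about 23 N, a few millimetres short of where the load throw had ended. I judged it to be in the lock notch from the picture only.
- **Tray:** Both measured carriers were still lying in it, seen just before the final lever throw.
- **Other checks:** I noticed no slackening of the grip and no carrier knocked aside. I planned the moves to pass clear of the bottles, beaker and pot, but did not check their positions again at the end.
- **Pictures:** I viewed 16, two over the budget.

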